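# Clamp a doming block: adjust the wrench to the cam vise's hex and tighten it

### The job

Clamp the brass doming block in the cam vise. Slide the adjustable wrench over the vise's hex with its jaws open as they are, roll the worm with a fingertip until the jaw closes snugly on the hex, and only then push the handle round clockwise (seen from above) by about a sixth of a turn, so that the sliding jaw presses firmly on the block. Leave the wrench snug on the hex, and do not disturb the pencil, the tin and the dish.

Things in the scene. Friction and masses are not known exactly. Their poses are not given: they have to be found in the camera images.
- wrench: Adjustable steel wrench, 250 long, loose, lying flat on the vise's plate. Origin on its underside, where the centre of the hex comes when the wrench is snug and fully on it. +x out of the mouth, +y from fixed to movable jaw, z up. Head 16 high, x -60 to 17, y -40 to 31. Fixed jaw's face y = -15; throat floor x = -20, so the hex corner has 2.7 mm left there. Mass about 0.5 kg, centre near (-69, 10) of this frame (mm).
- handle_grip (a point): Point on the handle's centre line 103 behind the wrench's origin, near (-103, 16) of its frame, 8 above its underside. The handle is straight, 21 wide, 11 thick (underside 2.5 above the head's), and runs along (-0.966, 0.259) of the wrench frame, from 45 before to 112 after this point.
- handle_end (a point): Point on the handle's centre line near its free end, 90 beyond handle_grip, 194 from the wrench's origin; the handle is 26 wide here.
- wrench_jaw (a joint): Gap between the wrench's jaws in m (0 shut, at most 0.040). The hex needs 0.030; over 0.0346 the wrench spins round it. Moves only by the worm; stiff (about 45 N) against pushing, so it also stays where it is left.
- worm_top (a point): Top of the worm, the knurled roller in the window of the wrench's head: diameter 18, axis along the wrench's y, 17 long, centre at (-38.5, 4) of the wrench frame. It stands 3 above the head (19 above the wrench's underside), free for a fingertip. Dragging its top towards the mouth (+x) closes the jaw, the other way opens it: 0.08 mm of jaw per mm of drag. It needs about 4 N of drag: press with some 6 to 12 N.
- hex_axis (a point): Top centre of the vise's hex spindle: 30 across flats, 34.6 across corners, 15 high above the plate (the worm stands 4 higher). Fixed on the plate, 10 mm to -y of its centre, 27 above the bench.
- spindle (a joint): Clockwise turn of the hex seen from above, rad; 0 at the start, end stop 1.6. At 0 the wrench fits with its +x at 128 deg from the vise's +x, anticlockwise from above (or 60 deg more or less). Each rad closes the sliding jaw 5.2 mm; it stays where left (friction 0.25 N m). The jaw meets the block near 0.73, then disc springs press it, 62 N per rad more: some 18 N at a sixth of a turn.
- cam_vise: The vise, screwed down: steel plate 220 (x) by 320 (y) by 12, origin under its centre on the bench. +y runs from the hex to the jaws, z up. Fixed jaw's face at y = 103 mm, jaws 30 high above the plate.
- vise_jaw: Sliding jaw of the vise, 82 wide, 28 thick, 30 high. Origin on the plate at the middle of its gripping face; moves along the vise's +y, only by the spindle.
- doming_block: Brass cube of 42 mm with round hollows, 0.6 kg, standing loose between the vise's jaws with 3.8 mm of play in all. Origin at the centre of its underside.
- pencil: Pencil, 117 long, 7 thick, on the bench in front of the vise; origin at its middle. Leave alone.
- flux_tin: Black round tin, 41 across, 24 high, on the bench near its right front; origin under its centre. Leave alone.
- enamel_dish: Shallow white dish, 75 across, 15 high, on the bench left of the pencil; origin under its centre. Leave alone.
Mind the look-alikes: they are no part of the job. Several things have the shape of the doming_block; the one meant has the colours described above.

How it is judged:
By the outcome, as a careful person would: the job done as asked, in the order asked, and still so for the second after the job is handed in, with the robot touching nothing.
It also fails if it takes over 64 s, if anything falls off the work surface, if the arm or the gripper's body presses on something with over 40 N, if the wrist force passes 120 N, or if a joint passes its speed limit or range.

### The arm

A 6-joint arm with a two-finger parallel gripper is mounted at the origin on a cart in front of the work surface, level with it; the furniture and walls round the work are solid. World frame = base frame: x ahead of the robot, y to its left, z up, the work surface at z = 0. Lengths are in m, angles in rad, forces in N, time in s.
With the tool pointing down it reaches from about 0.15 to 0.775 m from the base axis. Payload 6.1 kg.
Tool frame: the origin (TCP) lies at the very end of the fingers, on their centre line; the grasp point (between the pads) lies 19 mm behind it (ctrl.hold_point_z is the distance from the TCP to the grasp point, in m); x points along the fingers, y is the direction in which the jaws open and shut, and the axes are right-handed (so a half turn about x gives the same grasp; the last joint's range is limited). The gripper opens to 85 mm and grips with 20 to 120 N. Pads are 22 mm wide; open, the fingers measure 114 mm over their backs; the gripper's body (76 mm by 85 mm) begins 54 mm behind the grasp point. The pads swing forward as they close: fully open they stand 13 mm farther back than shut.
Start: joints at [-1.209, 0.126, -0.04, 1.405, 0, 1.571], TCP at [0.186, -0.491, 0.231] pointing down, gripper open.
Joint ranges: [-2.72, 2.72], [-0.95, 1.95], [-1.27, 1.35], [-1.78, 2.02], [-1.46, 1.47], [-3.14, 3.14]. Speed limits (rad/s): [2.39, 2.39, 3.01, 3.14, 3.14, 3.14].

### API

Orientations are given as a unit quaternion [w, x, y, z].
In Python, from workcell import ctrl gives the robot as it stands.
- The arm moves only by the tool step_arm, never from a script. Its argument "moves" is a list of rows, each a list of 4 numbers: the shift along the tool's x, y, z in mm, then the turn about the tool's x in rad. A call has exactly 5 rows; each row is the pose to reach, as a shift and turn from the pose commanded when the call began, along the tool's axes at that moment; what a row does not reach only later rows make up. A row lasts 1/12 s, in which the tool goes at most 41.7 mm and 7.16 degrees, less where a joint would pass 70% of its speed; a pose out of reach is approached as far as the arm can. A call with a gripper value outside its range is refused whole. "hand" is the opening in per cent of the stroke, from 0 (shut) to 100 (fully open), set as the call begins (left out, the last holds). The fingers move at their own pace and stop on an object; "newtons" is the grip in N (left out, the last holds). Time passes only in rows, so rows that repeat a pose let the fingers close, or fill a call up. It gives the time, the measured TCP pose, the force and the opening at its end, in the units of the state.
- ctrl.get_obs(): the state, without advancing time (a new reading comes with each control period).
- ctrl.read_camera(name): name is "scene" or "top" or "wrist"; returns a dict with "img" (480x640x3 uint8, red, green, blue), "depth" (480x640 float32, m along the optical axis (not along the pixel's ray), 0 where there is no reading), "fx", "fy", "cx", "cy" (pixels), "R" (3x3) and "t" (3): a world point X has camera coordinates R X + t. Camera axes: x right, y down, z forward; pixel columns grow to the right and rows downward; lengths in m; the calibration is good to about 2 mm. A picture is of the moment at which its call begins.
- ctrl.close_job(): hands the job in, once; it reports no verdict.
The state is a dict: "time": time; "q": joint angles; "dq": joint speeds; "tau": joint torques, N m; "eef_pos": TCP position; "tcp_rot": TCP orientation; "contact_force": force on the tool from outside, world axes, zero at the start; "wrist_torque": the same for the moment, N m; "width": opening from 0.0 (shut) to 1.0 (fully open).
Only numpy, scipy, OpenCV 4.12 (cv2) and the standard library are available. Lean on these libraries where they do the work, as an engineer would, in place of code of your own. Each camera call takes 0.05 s, during which the arm holds its last target.

## Working session

There is one attempt and no reset: what is moved stays moved. The work goes in short steps, Python scripts to look and compute and a tool call to move; the robot and the scene stay as the last step left them, time stands still between calls to the robot, and variables do not carry over. Pictures are saved under pics/ and viewed, and the job is handed in when it is done.

Besides the shell and the picture viewer there is one more tool, called as a command line: name --pt "numbers of a row" for each row, then --argument value for the rest. step_arm: Moves the arm, as the interface text tells. Its arguments: {"type":"object","properties":{"moves":{"type":"array"},"hand":{"type":"number"},"newtons":{"type":"number"}},"required":["moves"]}

```bash
mkdir -p pics; ls; python3 - <<'E'
from workcell import ctrl
import cv2,numpy as np
o=ctrl.get_obs()
for k,v in o.items(): print(k,np.round(v,4))
print(ctrl.hold_point_z)
for n in("scene","top","wrist"):
    c=ctrl.read_camera(n)
    cv2.imwrite(f"pics/{n}0.png",c["img"][:,:,::-1]); np.savez(f"pics/{n}0.npz",**c)
    print(n,c["fx"],c["cx"],np.round(-c["R"].T@c["t"],3),np.round(c["R"],3).tolist())
E
```

```text
pics
time 0.0
q [-1.209   0.1264 -0.0406  1.4054  0.      1.5708]
dq [ 0.0001 -0.001   0.0011 -0.0007  0.0003  0.0022]
tau [ 2.00000e-04 -4.35913e+01  3.52924e+01  1.72000e-02  1.00000e-04
  0.00000e+00]
eef_pos [ 0.1857 -0.4906  0.2305]
tcp_rot [-0.1267 -0.6955 -0.1278  0.6957]
contact_force [ 0.6342  0.3773 -0.3944]
wrist_torque [-0.0029  0.0631 -0.0354]
width 0.9982
0.0187
scene 450.97105681570594 327.49300079269665 [-0.212  0.645  0.53 ] [[-0.545, -0.839, 0.016], [-0.393, 0.238, -0.888], [0.741, -0.49, -0.459]]
top 469.9151018844746 315.47432047773975 [0.351 0.169 0.939] [[-0.073, -0.997, -0.004], [-0.977, 0.073, -0.203], [0.202, -0.011, -0.979]]
wrist 345.04556819102993 325.0771137992451 [ 0.256 -0.464  0.373] [[0.354, -0.935, -0.001], [-0.894, -0.339, 0.295], [-0.276, -0.103, -0.956]]
```

View pics/top0.png

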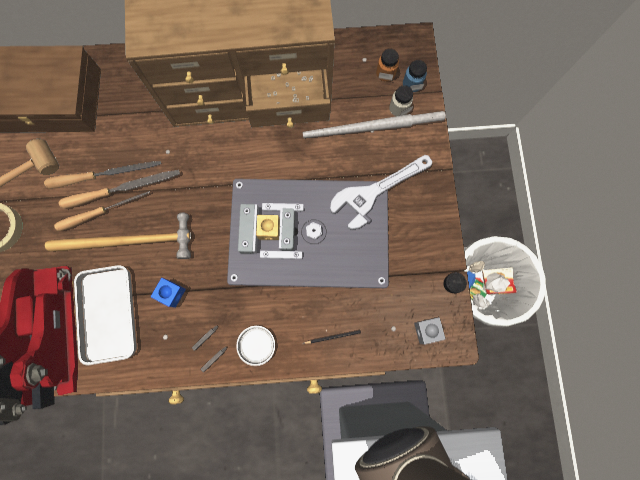

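View pics/scene0.png

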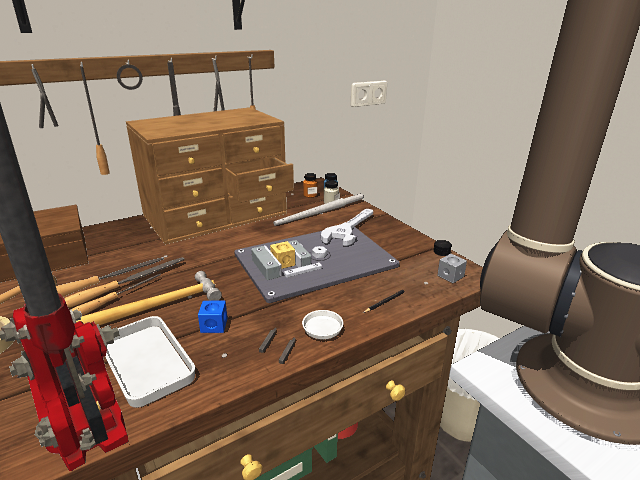

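The top view shows the plate around (230-390, 180-288), the hex at (313,230), and the wrench with its head at (357,200) and handle end at (426,162). The brass block is at (268,226). I'll enlarge this and measure it.

```bash
cat > h.py <<'E'
import numpy as np,cv2
def ray(c,uv,z):
    R=c["R"];C=-R.T@c["t"];u,v=uv
    d=R.T@np.array([(u-c["cx"])/c["fx"],(v-c["cy"])/c["fy"],1.]);s=(z-C[2])/d[2];return C+s*d
def proj(c,X):
    p=c["R"]@np.asarray(X,float)+c["t"];return np.array([c["fx"]*p[0]/p[2]+c["cx"],c["fy"]*p[1]/p[2]+c["cy"]])
E
python3 - <<'E'
import cv2
i=cv2.imread("pics/top0.png")[145:295,220:440]
cv2.imwrite("pics/c0.png",cv2.resize(i,None,fx=3.6,fy=3.6,interpolation=cv2.INTER_CUBIC))
E
```

```text
(no output)
```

View pics/c0.png

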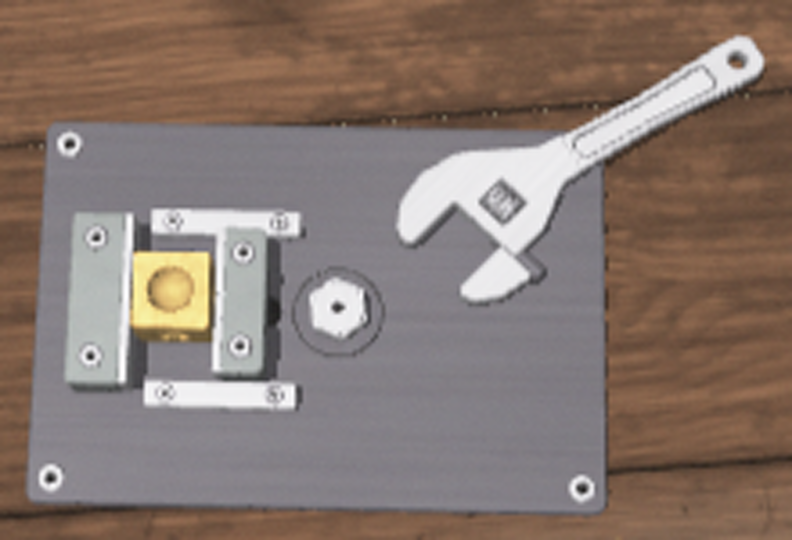

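```bash
python3 - <<'E'
import numpy as np,cv2
from h import *
c=np.load("pics/top0.npz");cr=lambda u,v:(220+u/3.6,145+v/3.6)
pts={"hex":(338,307,.027),"worm":(502,201,.031),"hole":(738,60,.0255),"neck":(575,148,.0255),"s_tl":(69,144,.012),"s_bl":(50,478,.012),"s_br":(581,488,.012),"fixtip":(403,238,.028),"movtip":(468,296,.028),"blk":(170,290,.054)}
for k,(u,v,z) in pts.items(): print(k,np.round(ray(c,cr(u,v),z)*1000,1))
from scipy.spatial.transform import Rotation as R
print(R.from_quat(np.roll([-0.1267,-0.6955,-0.1278,0.6957],-1)).as_matrix().round(3))
E
```

```text
hex [551.1 161.1  27. ]
worm [603.7  65.8  31. ]
hole [678.2 -76.6  25.5]
neck [633.   21.3  25.5]
s_tl [661.2 307.7  12. ]
s_bl [470.2 325.9  12. ]
s_br [443.1  35.5  12. ]
fixtip [587.4 122.3  28. ]
movtip [551.8  89.1  28. ]
blk [561.2 250.7  54. ]
[[-0.001  0.354 -0.935]
 [ 0.001 -0.935 -0.354]
 [-1.    -0.002 -0.   ]]
```

step_arm --pt "10 -19 -36 -0.12" --pt "10 -38 -73 -0.24" --pt "10 -57 -110 -0.36" --pt "10 -76 -146 -0.48" --pt "10 -95 -183 -0.6"

```text
time: 0.57
eef_pos: [0.3239, -0.3358, 0.2211]
tcp_rot: [-0.329, -0.626, -0.329, 0.626]
contact_force: [0.9, -0.2, -0.1]
width: 1.002
```

```bash
cat >> h.py <<'E'
from scipy.spatial.transform import Rotation as Rn
def st():
    from workcell import ctrl
    o=ctrl.get_obs();q=o["tcp_rot"];M=Rn.from_quat([q[1],q[2],q[3],q[0]]).as_matrix()
    print("t",round(float(o["time"]),2),"p",np.round(np.array(o["eef_pos"])*1000,1),"F",np.round(o["contact_force"],1),"w",round(float(o["width"]),3),"yaw",round(np.degrees(np.arctan2(M[1,1],M[0,1])),2),"q6",round(o["q"][5],2))
    return np.array(o["eef_pos"])*1000,M
def go(x,y,z,yaw=None):
    "tool shift (mm) to world mm target, and turn (rad) to get tool y at yaw deg"
    p,M=st();d=M.T@(np.array([x,y,z])-p);cur=np.degrees(np.arctan2(M[1,1],M[0,1]))
    t=0 if yaw is None else -np.radians((yaw-cur+180)%360-180)
    print("shift",np.round(d,1),"dist",round(np.linalg.norm(d),1),"turn",round(t,3))
E
python3 -c "
from h import *
go(625,0,200,24.8)"
```

```text
t 0.57 p [ 323.9 -335.8  221.1] F [ 0.9 -0.2 -0.1] w 1.002 yaw -34.61 q6 1.37
shift [  21.1   57.1 -447.4] dist 451.5 turn -1.037
```

step_arm --pt "2 5 -40 -0.12" --pt "5 10 -80 -0.24" --pt "7 15 -120 -0.36" --pt "9 20 -160 -0.48" --pt "11 25 -200 -0.6"

```text
time: 0.98
eef_pos: [0.4591, -0.1858, 0.2101]
tcp_rot: [-0.499, -0.501, -0.499, 0.501]
contact_force: [0.8, -0.5, 0.3]
width: 1.0
```

```bash
python3 -c "
from h import *
go(625,0,200,24.8)"
```

```text
t 0.98 p [ 459.1 -185.8  210.1] F [ 0.8 -0.5  0.3] w 1.0 yaw -0.17 q6 1.19
shift [  10.1  165.3 -186.2] dist 249.2 turn -0.436
```

step_arm --pt "2 27 -30 -0.1" --pt "4 54 -60 -0.2" --pt "6 81 -92 -0.3" --pt "8 110 -122 -0.4" --pt "10 137 -152 -0.436"

```text
time: 1.4
eef_pos: [0.5977, -0.0349, 0.1999]
tcp_rot: [0.595, 0.381, 0.596, -0.381]
contact_force: [0.2, -1.4, -0.0]
width: 1.006
```

step_arm --pt "0 11 -25 0" --pt "0 11 -25 0" --pt "0 11 -25 0" --pt "0 11 -25 0" --pt "0 11 -25 0"

```text
time: 1.82
eef_pos: [0.5959, -0.0105, 0.2004]
tcp_rot: [0.594, 0.383, 0.594, -0.383]
contact_force: [-0.7, 0.1, -0.2]
width: 0.998
```

```bash
python3 - <<'E'
from h import *
from workcell import ctrl
go(625,0,200,24.8)
c=ctrl.read_camera("wrist");np.savez("pics/wrist1.npz",**c);cv2.imwrite("pics/wrist1.png",c["img"][:,:,::-1])
E
```

```text
t 1.82 p [595.9 -10.5 200.4] F [-0.7  0.1 -0.2] w 0.998 yaw 24.4 q6 1.13
shift [ 0.4 30.9  2.4] dist 31.0 turn -0.007
```

View pics/wrist1.png

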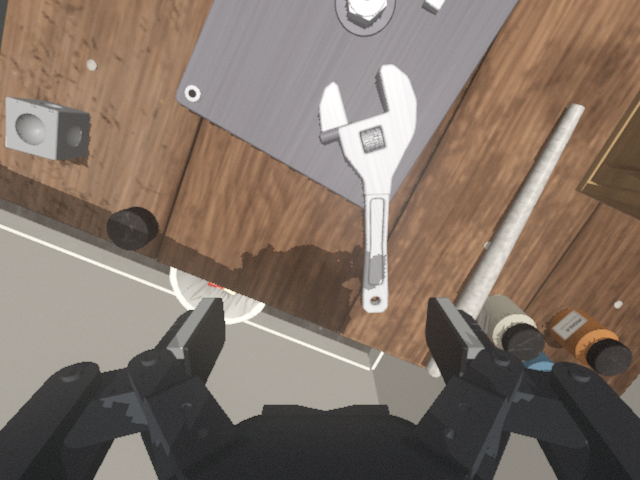

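The wrench is seen clearly: worm at (372,139), hole at (375,300), jaw tips at (388,68) and (330,88). The hex at (366,8) is partly cut off. I'll enlarge this view.

```bash
python3 - <<'E'
import cv2
i=cv2.imread("pics/wrist1.png")
cv2.imwrite("pics/w1c.png",cv2.resize(i[55:215,300:440],None,fx=3.7,fy=3.7,interpolation=cv2.INTER_CUBIC))
E
```

```text
(no output)
```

View pics/w1c.png

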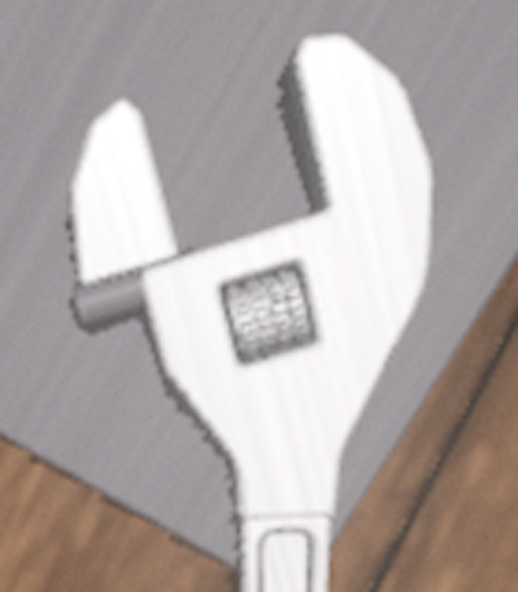

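```bash
python3 - <<'E'
from h import *
c=np.load("pics/wrist1.npz");cr=lambda u,v:(300+u/3.7,55+v/3.7)
P={k:ray(c,cr(u,v),z)[:2]*1000 for k,(u,v,z) in dict(fa=(300,70,.028),fb=(328,209,.028),ma=(142,118,.028),mb=(177,248,.028),ta=(180,250,.028),tb=(326,212,.028),worm=(268,312,.030),wtl=(221,285,.028),wtr=(302,261,.028),wbl=(240,363,.028),wbr=(317,341,.028)).items()}
P["hole"]=ray(c,(375,300),.0255)[:2]*1000
# neck centre from bright mask rows
g=c["img"].min(2)
for v in (205,225,245,265,285):
    u=np.where(g[v,350:400]>140)[0]+350; print(v,u.min(),u.max(),ray(c,((u.min()+u.max())/2,v),.0255).round(4)[:2])
for k,v in P.items(): print(k,v.round(1))
an=lambda a,b:np.degrees(np.arctan2(*(b-a)[::-1]))
print("fixed",an(P["fb"],P["fa"]),"mov",an(P["mb"],P["ma"]),"throat+90 ",an(P["tb"],P["ta"])-90)
for yaw in (128,129,130,131):
    a=np.radians(yaw);X=np.array([np.cos(a),np.sin(a)]);Y=np.array([-X[1],X[0]])
    O=P["worm"]+38.5*X-4*Y
    print(yaw,O.round(1),{k:(round((p-O)@X,1),round((p-O)@Y,1)) for k,p in P.items()})
t=np.load("pics/top0.npz")
E
```

```text
205 360 388 [0.6348 0.0155]
225 366 387 [ 0.6457 -0.0009]
245 366 386 [ 0.6544 -0.019 ]
265 366 387 [ 0.6644 -0.0375]
285 364 387 [ 0.6733 -0.0573]
fa [589.3 117.8]
fb [608.7  94.2]
ma [561.1  94. ]
mb [580.5  72. ]
ta [581.3  71.8]
tb [608.6  93.5]
worm [606.1  67.8]
wtl [593.5  68.8]
wtr [608.5  81.5]
wbl [605.6  54.5]
wbr [620.1  66.7]
hole [680.4 -72.5]
fixed 129.45374095116455 mov 131.27804103960764 throat+90  -231.62698356424474
128 [585.6 100.6] {'fa': (np.float64(11.3), np.float64(-13.5)), 'fb': (np.float64(-19.3), np.float64(-14.3)), 'ma': (np.float64(9.9), np.float64(23.3)), 'mb': (np.float64(-19.4), np.float64(21.7)), 'ta': (np.float64(-20.0), np.float64(21.1)), 'tb': (np.float64(-19.8), np.float64(-13.7)), 'worm': (np.float64(-38.5), np.float64(4.0)), 'wtl': (np.float64(-30.0), np.float64(13.4)), 'wtr': (np.float64(-29.2), np.float64(-6.3)), 'wbl': (np.float64(-48.6), np.float64(12.6)), 'wbr': (np.float64(-47.9), np.float64(-6.3)), 'hole': (np.float64(-194.8), np.float64(31.8))}
129 [585.  100.2] {'fa': (np.float64(11.0), np.float64(-14.4)), 'fb': (np.float64(-19.6), np.f
[... 909 characters left out ...]
(np.float64(-48.3), np.float64(13.0)), 'wbr': (np.float64(-48.3), np.float64(-6.0)), 'hole': (np.float64(-193.7), np.float64(37.2))}
131 [583.9  99.5] {'fa': (np.float64(10.3), np.float64(-16.1)), 'fb': (np.float64(-20.2), np.float64(-15.3)), 'ma': (np.float64(10.9), np.float64(20.8)), 'mb': (np.float64(-18.5), np.float64(20.6)), 'ta': (np.float64(-19.2), np.float64(20.1)), 'tb': (np.float64(-20.7), np.float64(-14.7)), 'worm': (np.float64(-38.5), np.float64(4.0)), 'wtl': (np.float64(-29.5), np.float64(12.9)), 'wtr': (np.float64(-29.7), np.float64(-6.7)), 'wbl': (np.float64(-48.2), np.float64(13.1)), 'wbr': (np.float64(-48.5), np.float64(-5.8)), 'hole': (np.float64(-193.1), np.float64(39.9))}
```

```bash
python3 -c "
from h import *
go(638,11,60,25.7)"
```

```text
t 1.87 p [595.9 -10.7 200.6] F [-0.5 -1.   1. ] w 0.999 yaw 24.37 q6 1.13
shift [140.6  47.3  -2.5] dist 148.3 turn -0.023
```

step_arm --pt "30 10 0 -0.02" --pt "60 20 -1 -0.02" --pt "90 30 -1 -0.02" --pt "120 40 -2 -0.02" --pt "140 47 -2 -0.02" --hand 55

```text
time: 2.28
eef_pos: [0.6374, 0.0106, 0.0576]
tcp_rot: [0.597, 0.377, 0.599, -0.378]
contact_force: [-0.5, 0.1, -0.3]
width: 0.55
```

step_arm --pt "0 0 0 0" --pt "0 0 0 0" --pt "0 0 0 0" --pt "0 0 0 0" --pt "0 0 0 0"

```text
time: 2.7
eef_pos: [0.6391, 0.0113, 0.0626]
tcp_rot: [0.599, 0.378, 0.597, -0.376]
contact_force: [0.3, -0.5, -0.2]
width: 0.548
```

```bash
python3 - <<'E'
from h import *
from workcell import ctrl
go(638,11,15,25.7)
c=ctrl.read_camera("wrist");np.savez("pics/wrist2.npz",**c);cv2.imwrite("pics/wrist2.png",c["img"][:,:,::-1])
E
```

```text
t 2.7 p [639.1  11.3  62.6] F [ 0.3 -0.5 -0.2] w 0.548 yaw 25.58 q6 1.14
shift [47.6 -1.2 -0.3] dist 47.6 turn -0.002
```

View pics/wrist2.png

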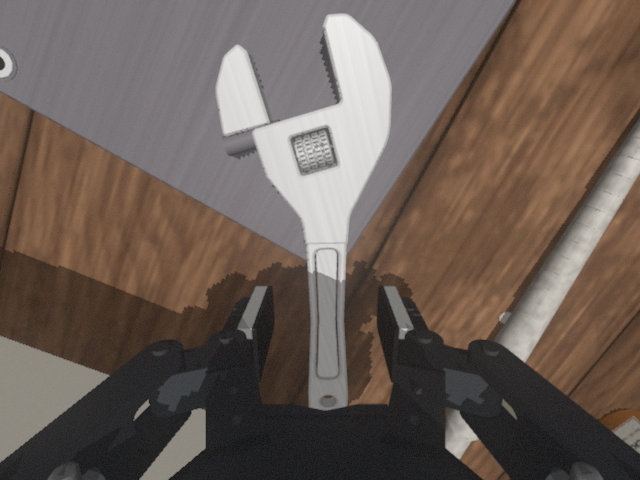

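The handle (325,245 to 328,400) sits centred between the fingers at x≈265 and x≈385. I'll descend and grip.

step_arm --pt "15 0 0 0" --pt "30 0 0 0" --pt "40 0 0 0" --pt "47 0 0 0" --pt "47 0 0 0"

```text
time: 3.17
eef_pos: [0.6373, 0.0117, 0.012]
tcp_rot: [0.598, 0.376, 0.599, -0.377]
contact_force: [-0.9, -0.2, -0.2]
width: 0.553
```

step_arm --pt "0 0 0 0" --pt "0 0 0 0" --pt "0 0 0 0" --pt "0 0 0 0" --pt "0 0 0 0" --hand 5 --newtons 30

```text
time: 3.58
eef_pos: [0.639, 0.0117, 0.0143]
tcp_rot: [0.599, 0.377, 0.598, -0.376]
contact_force: [-0.2, -0.1, 3.6]
width: 0.229
```

```bash
python3 - <<'E'
from h import *
from workcell import ctrl
st()
for n in("wrist","top"):
    c=ctrl.read_camera(n);np.savez(f"pics/{n}3.npz",**c);cv2.imwrite(f"pics/{n}3.png",c["img"][:,:,::-1])
E
```

```text
t 3.58 p [639.   11.7  14.3] F [-0.2 -0.1  3.6] w 0.229 yaw 25.61 q6 1.14
```

View pics/wrist3.png

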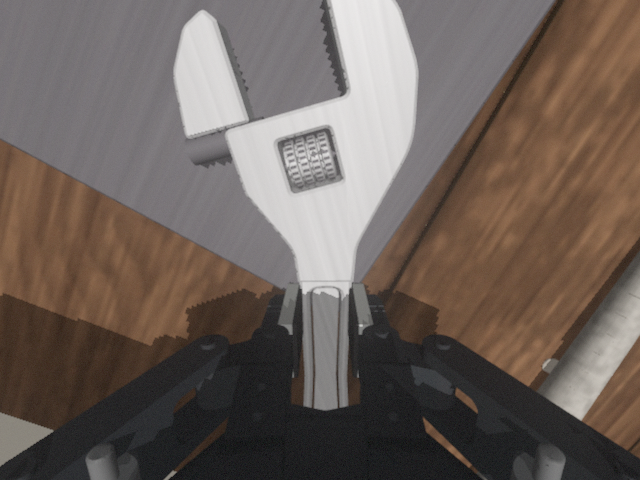

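```bash
python3 - <<'E'
import cv2
i=cv2.imread("pics/wrist1.png")[0:50,320:420]
j=cv2.imread("pics/top0.png")[215:245,290:335]
cv2.imwrite("pics/hx.png",cv2.resize(i,None,fx=7,fy=7,interpolation=cv2.INTER_CUBIC))
cv2.imwrite("pics/hx2.png",cv2.resize(j,None,fx=14,fy=14,interpolation=cv2.INTER_CUBIC))
E
```

```text
(no output)
```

View pics/hx.png

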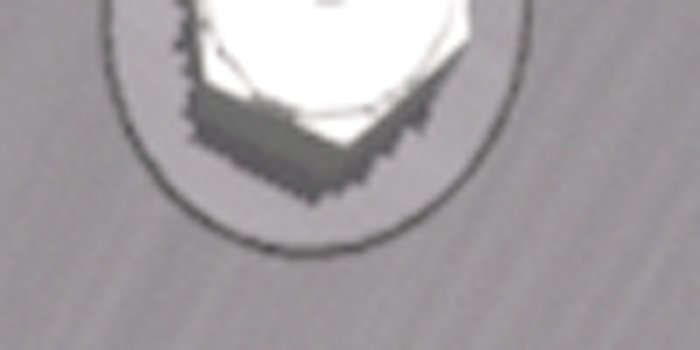

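View pics/hx2.png

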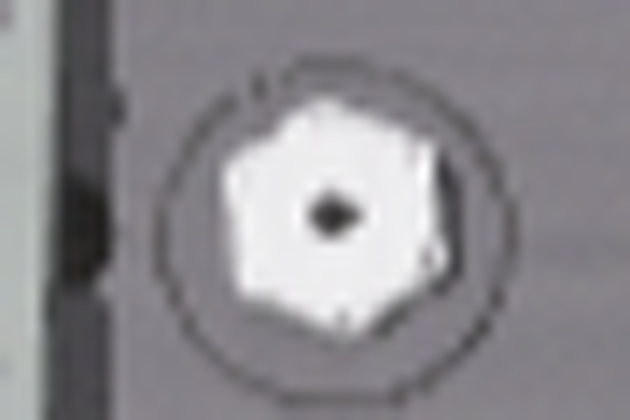

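```bash
python3 - <<'E'
from h import *
c=np.load("pics/wrist1.npz");cr=lambda u,v:(320+u/7,v/7)
A,B,C=[ray(c,cr(*p),.027)[:2]*1000 for p in((205,88),(345,147),(469,40))]
print(A,B,C,"ctr",A+C-B,np.linalg.norm(A-B),np.linalg.norm(B-C))
d=A+C-B-B;print("corner dir",np.degrees(np.arctan2(d[1],d[0])))
pts=np.array([ray(c,cr(*p),.012)[:2]*1000 for p in((105,25),(150,160),(215,225),(312,255),(400,238),(490,155),(530,25))])
M=np.c_[2*pts,np.ones(len(pts))];s=np.linalg.lstsq(M,(pts**2).sum(1),rcond=None)[0];print("circ",s[:2],np.sqrt(s[2]+s[:2]@s[:2]))
t=np.load("pics/top0.npz");cr2=lambda u,v:(290+u/14,215+v/14)
V=np.array([ray(t,cr2(*p),.027)[:2]*1000 for p in((325,97),(436,142),(440,268),(352,335),(238,288),(225,165))]);m=V.mean(0);print("top hex",m)
d=V-m;print(np.degrees(np.arctan2(d[:,1],d[:,0]))%60)
pts=np.array([ray(t,cr2(*p),.012)[:2]*1000 for p in((158,230),(335,52),(517,235),(338,403))]);print(pts, pts.mean(0))
c=np.load("pics/wrist3.npz")
P={k:ray(c,p,.028)[:2]*1000 for k,p in dict(fa=(327,5),fb=(347,94),ma=(209,14),mb=(249,122),tb=(345,97),ta=(252,123),wtl=(276,143),wtr=(329,125),wbr=(342,178),wbl=(294,193)).items()}
an=lambda a,b:np.degrees(np.arctan2(*(b-a)[::-1]))
print("fixed",an(P["fb"],P["fa"]),"mov",an(P["mb"],P["ma"]),"throat",an(P["tb"],P["ta"])-90+360)
P["worm"]=(P["wtl"]+P["wtr"]+P["wbl"]+P["wbr"])/4
for yaw in (130,130.6,131.2):
    a=np.radians(yaw);X=np.array([np.cos(a),np.sin(a)]);Y=np.array([-X[1],X[0]])
    O=P["worm"]+38.5*X-4*Y
    print(yaw,O.round(1),{k:(round(float((p-O)@X),1),round(float((p-O)@Y),1)) for k,p in P.items()})
E
```

```text
[545.77199585 147.3928639 ] [562.96198733 148.71666349] [571.00606966 164.07667932] ctr [553.81607818 162.75287974] 17.24088896797774 17.33889693708755
corner dir 123.0880095474522
circ [554.12396728 163.98555164] 25.24052297833895
top hex [550.85980889 160.94337947]
[ 0.99825604  2.76429446 58.47764082  3.28134237  2.86943566  0.74078181]
[[553.92957757 186.5554069 ]
 [578.37295465 159.17877763]
 [549.35128694 134.99157736]
 [526.68593479 162.52060403]] [552.08493849 160.81159148]
fixed 130.25574629293567 mov 133.5977378684057 throat 130.2846419277404
130 [584.4  99.9] {'fa': (7.8, -14.1), 'fb': (-19.9, -14.2), 'ma': (14.8, 23.8), 'mb': (-20.2, 21.6), 'tb': (-20.6, -13.3), 'ta': (-20.8, 20.6), 'wtl': (-29.5, 14.4), 'wtr': (-28.2, -5.7), 'wbr': (-47.6, -5.8), 'wbl': (-48.6, 13.1), 'worm': (-38.5, 4.0)}
130.6 [584.   99.7] {'fa': (7.6, -14.6), 'fb': (-20.1, -14.4), 'ma': (15.0, 23.2), 'mb': (-20.0, 21.4), 'tb': (-20.8, -13.5), 'ta': (-20.6, 20.4), 'wtl': (-29.4, 14.3), 'wtr': (-28.4, -5.8), 'wbr': (-47.7, -5.7), 'wbl': (-48.5, 13.2), 'worm': (-38.5, 4.0)}
131.2 [583.7  99.4] {'fa': (7.4, -15.1), 'fb': (-20.3, -14.6), 'ma': (15.2, 22.6), 'mb': (-19.9, 21.2), 'tb': (-21.0, -13.7), 'ta': (-20.5, 20.3), 'wtl': (-29.3, 14.2), 'wtr': (-28.5, -5.9), 'wbr': (-47.8, -5.6), 'wbl': (-48.4, 13.3), 'worm': (-38.5, 4.0)}
```

```bash
python3 -c "
from h import *
go(625,29.9,15.5,17.9)"
```

```text
t 3.68 p [639.   11.8  14.3] F [0.1 0.1 4.8] w 0.235 yaw 25.61 q6 1.14
shift [ -1.2  -4.7 -22.4] dist 22.9 turn 0.135
```

step_arm --pt "-1 -1 -4 0.03" --pt "-1 -2 -9 0.06" --pt "-1 -3 -14 0.09" --pt "-1 -4 -19 0.12" --pt "-1 -4.7 -22.5 0.135"

```text
time: 4.1
eef_pos: [0.6251, 0.0293, 0.0149]
tcp_rot: [0.572, 0.417, 0.57, -0.417]
contact_force: [1.2, -3.9, 2.2]
width: 0.232
```

step_arm --pt "0 0 0 0" --pt "0 0 0 0" --pt "0 0 0 0" --pt "0 0 0 0" --pt "0 0 0 0"

```text
time: 4.52
eef_pos: [0.6247, 0.0299, 0.0148]
tcp_rot: [0.572, 0.416, 0.571, -0.416]
contact_force: [1.8, -1.2, 5.2]
width: 0.234
```

```bash
python3 - <<'E'
from h import *
from workcell import ctrl
go(625,29.9,15.5,17.9)
for n in("wrist","top"):
    c=ctrl.read_camera(n);np.savez(f"pics/{n}4.npz",**c);cv2.imwrite(f"pics/{n}4.png",c["img"][:,:,::-1])
i=cv2.imread("pics/top4.png")[145:295,220:440]
cv2.imwrite("pics/c4.png",cv2.resize(i,None,fx=3.6,fy=3.6,interpolation=cv2.INTER_CUBIC))
E
```

```text
t 4.52 p [624.7  29.9  14.8] F [ 1.8 -1.2  5.2] w 0.234 yaw 17.89 q6 1.31
shift [-0.7  0.3  0. ] dist 0.7 turn -0.0
```

View pics/wrist4.png

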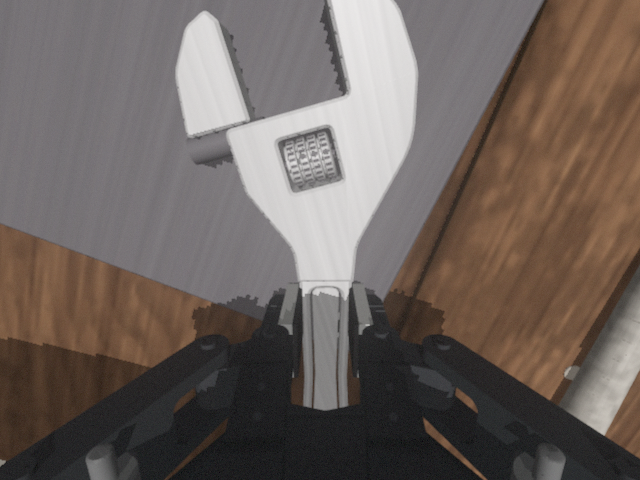

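View pics/c4.png

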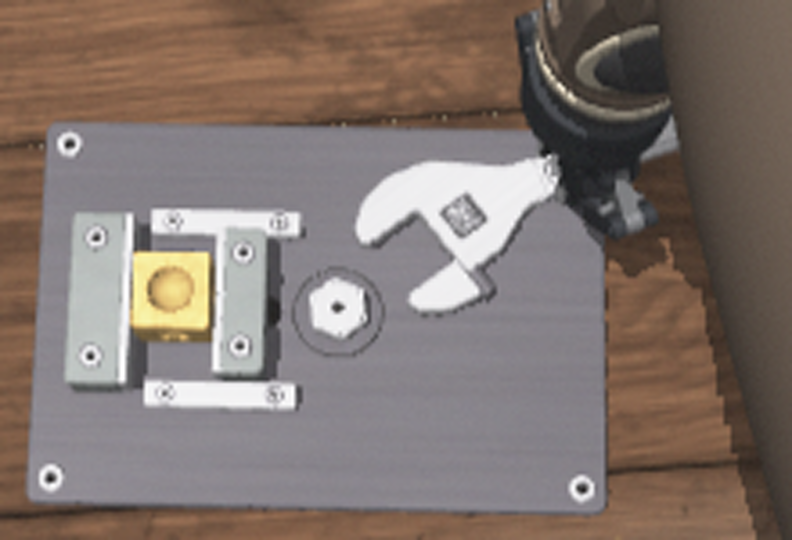

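```bash
python3 - <<'E'
from h import *
t=np.load("pics/top4.npz");cr=lambda u,v:(220+u/3.6,145+v/3.6)
a=np.radians(122.8);X=np.array([np.cos(a),np.sin(a)]);Y=np.array([-X[1],X[0]])
H=np.array([551.3,161.])
w=ray(t,cr(464,215),.030)[:2]*1000
O=w+38.5*X-4*Y
for k,p in dict(fixcorner=(418,208),fixtip=(370,243),movtip=(414,299),movin=(452,258)).items():
    q=ray(t,cr(*p),.028)[:2]*1000; print(k,(q-O)@X,(q-O)@Y,"lat to hex",(q-H)@Y)
print("O",O,(H-O)@X,(H-O)@Y)
E
```

```text
fixcorner -20.950482067105373 -15.020929360201405 lat to hex -18.028947894312772
fixtip 12.602945573636232 -15.111810580442755 lat to hex -18.119829114554122
movtip 12.504501193152688 24.918515906668627 lat to hex 21.910497372557263
movin -18.49062448242295 19.131125056477554 lat to hex 16.12310652236619
O [580.01748208 121.99202958] 48.34529302419509 3.008018534111365
```

step_arm --pt "-1 -1.3 -5 0" --pt "-1 -2.6 -10 0" --pt "-1 -4 -15 0" --pt "-1 -5 -19 0" --pt "-1 -5.6 -21 0"

```text
time: 5.03
eef_pos: [0.612, 0.0488, 0.0152]
tcp_rot: [0.572, 0.416, 0.572, -0.416]
contact_force: [2.0, -2.2, 0.8]
width: 0.231
```

```bash
python3 - <<'E'
from h import *
from workcell import ctrl
st()
for n in("wrist","top"):
    c=ctrl.read_camera(n);np.savez(f"pics/{n}5.npz",**c);cv2.imwrite(f"pics/{n}5.png",c["img"][:,:,::-1])
i=cv2.imread("pics/top5.png")[190:250,290:370]
cv2.imwrite("pics/c5.png",cv2.resize(i,None,fx=9,fy=9,interpolation=cv2.INTER_CUBIC))
E
```

```text
t 5.03 p [612.   48.8  15.2] F [ 2.  -2.2  0.8] w 0.231 yaw 17.92 q6 1.34
```

View pics/c5.png

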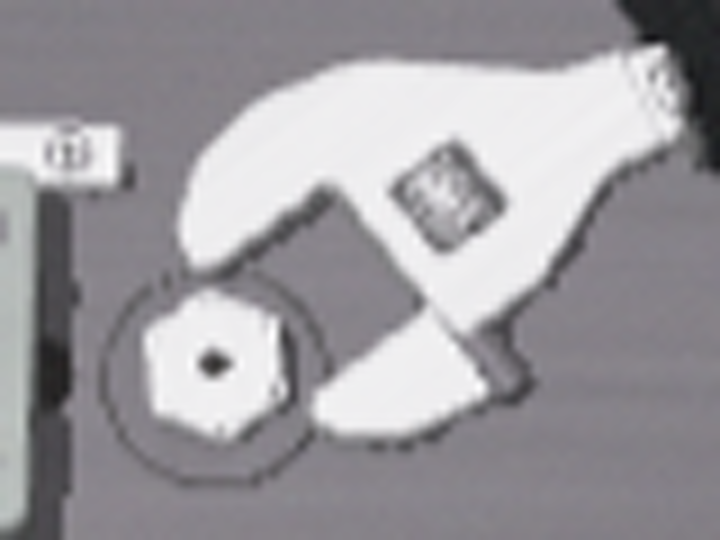

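View pics/wrist5.png

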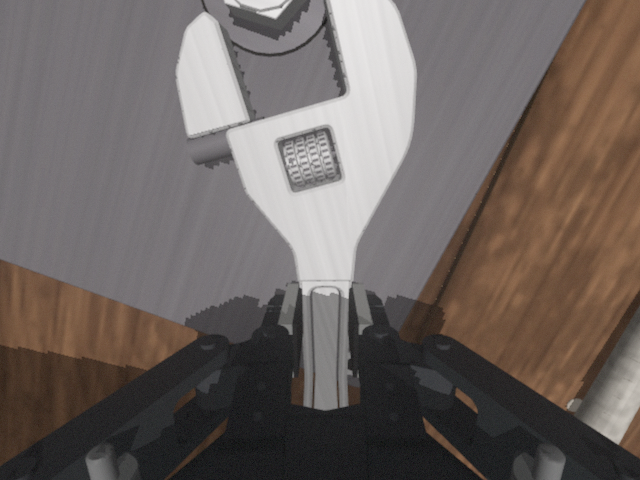

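The hex enters centred between the jaws: at (268,5) in the wrist view and (213,362) in the enlarged top view. I'll slide the rest of the way.

step_arm --pt "0 -1.4 -5 0" --pt "0 -2.7 -10 0" --pt "0 -4.1 -15 0" --pt "1 -5.4 -20 0" --pt "2 -6.6 -25 0"

```text
time: 5.55
eef_pos: [0.6005, 0.069, 0.0153]
tcp_rot: [0.574, 0.417, 0.569, -0.416]
contact_force: [4.6, -11.2, 13.9]
width: 0.235
```

step_arm --pt "0 0 0 0" --pt "0 0 0 0" --pt "0 0 0 0" --pt "0 0 0 0" --pt "0 0 0 0"

```text
time: 5.97
eef_pos: [0.6001, 0.0698, 0.0153]
tcp_rot: [0.573, 0.417, 0.57, -0.416]
contact_force: [2.1, -4.9, 9.9]
width: 0.237
```

```bash
python3 - <<'E'
from h import *
from workcell import ctrl
st()
for n in("wrist","top"):
    c=ctrl.read_camera(n);np.savez(f"pics/{n}6.npz",**c);cv2.imwrite(f"pics/{n}6.png",c["img"][:,:,::-1])
i=cv2.imread("pics/top6.png")[190:250,290:370]
cv2.imwrite("pics/c6.png",cv2.resize(i,None,fx=9,fy=9,interpolation=cv2.INTER_CUBIC))
E
```

```text
t 5.97 p [600.1  69.8  15.3] F [ 2.1 -4.9  9.9] w 0.237 yaw 17.86 q6 1.38
```

View pics/c6.png

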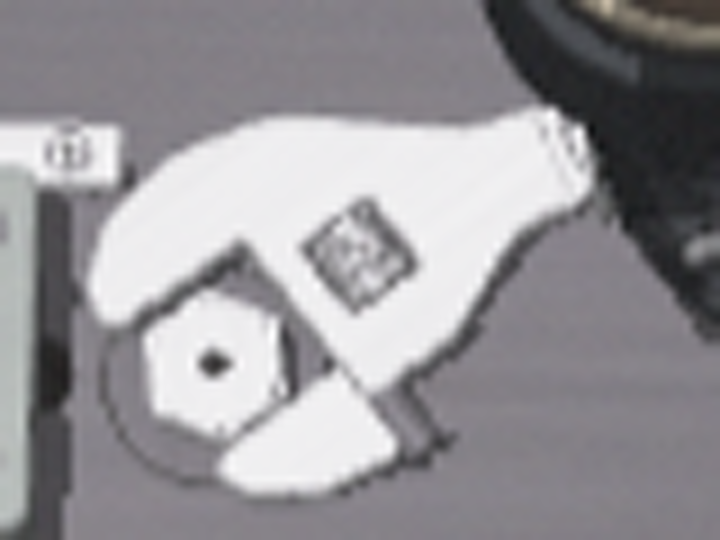

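View pics/wrist6.png

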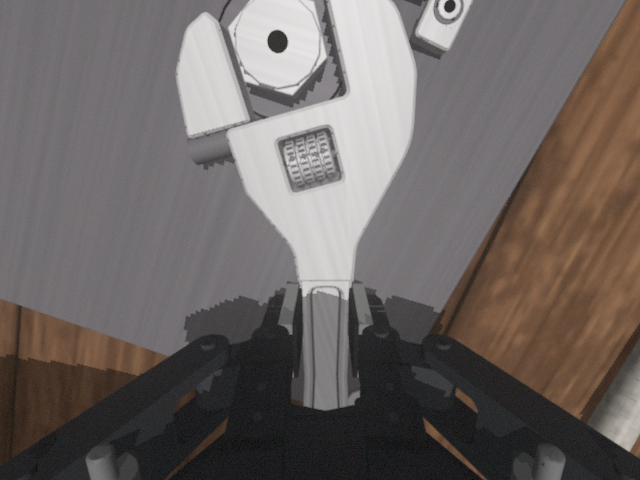

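```bash
cat > wr.py <<'E'
from h import *
def fr(c,worm,hexp,w,hz=.027):
    a=np.radians(w);X=np.array([np.cos(a),np.sin(a)]);Y=np.array([-X[1],X[0]])
    W=ray(c,worm,.028)[:2]*1000;H=ray(c,hexp,hz)[:2]*1000
    O=W+38.5*X-4*Y
    print("O",O.round(1),"worm",W.round(1),"hex",H.round(1),"hex in wrench",((H-O)@X).round(1),((H-O)@Y).round(1));return O,X,Y
E
python3 - <<'E'
from wr import *
c=np.load("pics/wrist6.npz")
O,X,Y=fr(c,(310,160),(278,41),122.8)
for n,p in dict(fb=(347,94),tb=(345,97),ta=(252,123),corner=(291,97)).items():
    q=ray(c,p,.028)[:2]*1000-O;print(n,q@X,q@Y)
t=np.load("pics/top6.npz");fr(t,(290+360/9,190+253/9),(290+213/9,190+362/9),122.8)
E
```

```text
O [557.4 164.4] worm [574.9 129.9] hex [553.  164.1] hex in wrench 2.1 3.9
fb -20.06471584348779 -14.597127156407915
tb -20.83194258193287 -13.686499508207579
ta -20.67688161150154 20.51885381681879
corner -15.970488247816307 4.58583066557379
O [555.8 161.8] worm [573.3 127.3] hex [551.3 161.6] hex in wrench 2.3 3.9
```

step_arm --pt "-0.5 -0.5 -1 0" --pt "-1 -1.5 -2.2 0" --pt "-1 -1.5 -2.2 0" --pt "-1 -1.5 -2.2 0" --pt "-1 -1.5 -2.2 0"

```text
time: 6.48
eef_pos: [0.5974, 0.0721, 0.0154]
tcp_rot: [0.572, 0.417, 0.571, -0.416]
contact_force: [2.3, -1.9, 6.9]
width: 0.237
```

```bash
python3 - <<'E'
from wr import *
from workcell import ctrl
st()
c=ctrl.read_camera("wrist");np.savez(f"pics/wrist7.npz",**c);cv2.imwrite(f"pics/wrist7.png",c["img"][:,:,::-1])
E
```

```text
t 6.48 p [597.4  72.1  15.4] F [ 2.3 -1.9  6.9] w 0.237 yaw 17.89 q6 1.38
```

View pics/wrist7.png

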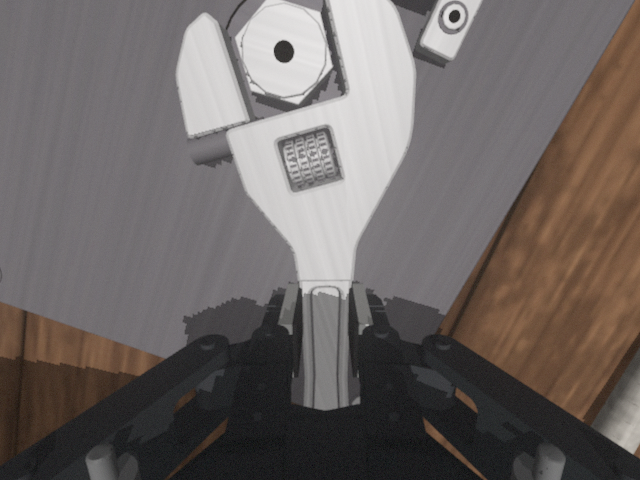

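```bash
python3 - <<'E'
from wr import *
c=np.load("pics/wrist7.npz")
O,X,Y=fr(c,(310,160),(284,51),122.8)
E
```

```text
O [554.6 166.6] worm [572.1 132.1] hex [552.9 164.1] hex in wrench -1.2 2.8
```

step_arm --pt "0 -0.8 0.5 0" --pt "0 -1.6 1 0" --pt "0 -2.5 1.4 0" --pt "0 -2.8 1.4 0" --pt "0 -2.8 1.4 0"

```text
time: 6.95
eef_pos: [0.5956, 0.0713, 0.0154]
tcp_rot: [0.572, 0.418, 0.572, -0.414]
contact_force: [5.2, 2.5, 4.5]
width: 0.234
```

```bash
python3 - <<'E'
from wr import *
from workcell import ctrl
st()
c=ctrl.read_camera("wrist");np.savez(f"pics/wrist8.npz",**c);cv2.imwrite(f"pics/wrist8.png",c["img"][:,:,::-1])
E
```

```text
t 6.95 p [595.6  71.3  15.4] F [5.2 2.5 4.5] w 0.234 yaw 17.94 q6 1.38
```

View pics/wrist8.png

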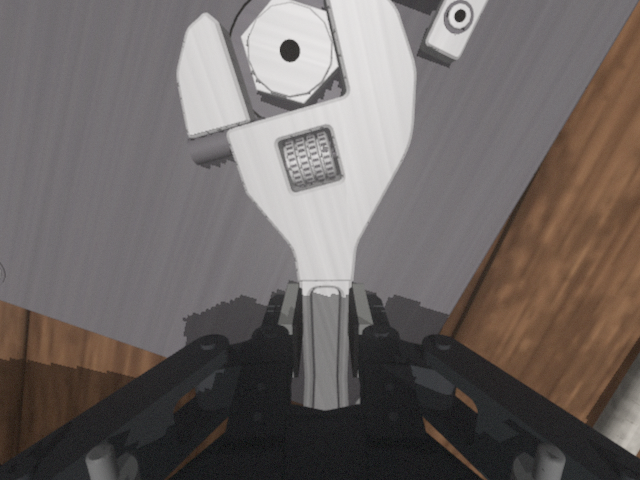

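step_arm --pt "0 -0.5 0 0" --pt "0 -1.2 0.2 0" --pt "0 -1.2 0.2 0" --pt "0 -1.2 0.2 0" --pt "0 -1.2 0.2 0"

```text
time: 7.42
eef_pos: [0.5947, 0.0708, 0.0154]
tcp_rot: [0.572, 0.418, 0.572, -0.414]
contact_force: [4.9, 3.0, 4.7]
width: 0.235
```

```bash
python3 - <<'E'
from wr import *
from workcell import ctrl
st()
c=ctrl.read_camera("wrist");np.savez(f"pics/wrist9.npz",**c)
im=np.ascontiguousarray(c["img"][:,:,::-1]);cv2.imwrite("pics/wrist9.png",cv2.resize(im[0:200,160:440],None,fx=2.8,fy=2.8,interpolation=cv2.INTER_CUBIC))
E
```

```text
t 7.42 p [594.7  70.8  15.4] F [4.9 3.  4.7] w 0.235 yaw 17.93 q6 1.37
```

View pics/wrist9.png

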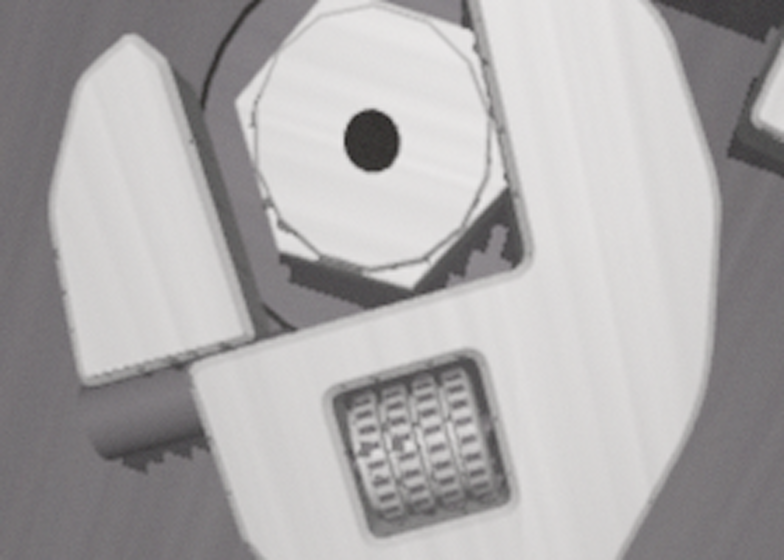

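The hex lies flat against the fixed jaw, with a clear gap on the movable side. I'll release, rise and go to the worm.

step_arm --pt "0 0 0 0" --pt "0 0 0 0" --pt "0 0 0 0" --pt "-15 0 0 0" --pt "-45 0 0 0" --hand 50

```text
time: 7.88
eef_pos: [0.5893, 0.0688, 0.0552]
tcp_rot: [0.569, 0.414, 0.574, -0.418]
contact_force: [0.3, -0.3, 0.3]
width: 0.503
```

```bash
python3 - <<'E'
from wr import *
from workcell import ctrl
c=np.load("pics/wrist9.npz");O,X,Y=fr(c,(309.3,158.5),(160+372/2.8,140/2.8),122.8)
st()
c=ctrl.read_camera("wrist");np.savez(f"pics/wrist10.npz",**c);cv2.imwrite("pics/wrist10.png",c["img"][:,:,::-1])
E
```

```text
O [551.5 165.7] worm [569.  131.2] hex [552.9 164. ] hex in wrench -2.2 -0.3
t 7.88 p [589.3  68.8  55.2] F [ 0.3 -0.3  0.3] w 0.503 yaw 17.88 q6 1.37
```

View pics/wrist10.png

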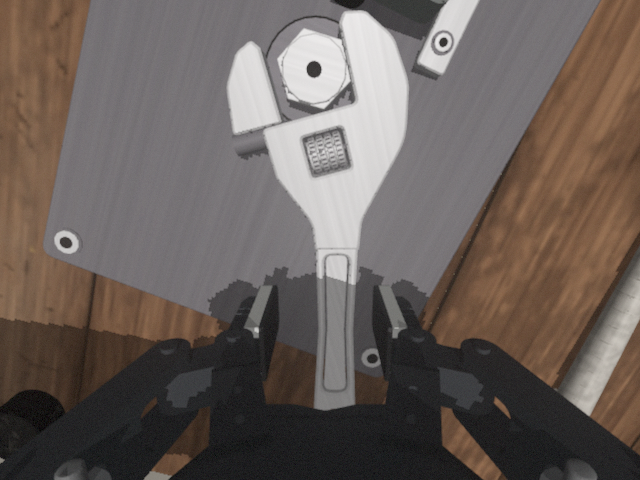

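```bash
python3 -c "
from h import *
go(573.3,124.5,40,32.8)"
```

```text
t 7.93 p [593.4  69.2  63.7] F [ 2.3 -0.4  4.9] w 0.501 yaw 17.88 q6 1.37
shift [ 23.7  -2.2 -58.8] dist 63.4 turn -0.26
```

step_arm --pt "0 -0.5 -15 -0.05" --pt "2 -1 -30 -0.12" --pt "5 -2 -45 -0.2" --pt "10 -2 -58 -0.26" --pt "15 -2 -59 -0.26" --hand 0 --newtons 20

```text
time: 8.35
eef_pos: [0.5718, 0.1262, 0.0437]
tcp_rot: [0.621, 0.338, 0.622, -0.337]
contact_force: [-0.1, -0.7, 0.0]
width: 0.004
```

step_arm --pt "0 0 0 0" --pt "0 0 0 0" --pt "0 0 0 0" --pt "0 0 0 0" --pt "0 0 0 0"

```text
time: 8.77
eef_pos: [0.5735, 0.1239, 0.0445]
tcp_rot: [0.621, 0.339, 0.62, -0.339]
contact_force: [-0.4, -0.3, -0.4]
width: -0.001
```

```bash
python3 - <<'E'
from h import *
from workcell import ctrl
go(573.3,124.5,31,32.8)
for n in("wrist","scene"):
    c=ctrl.read_camera(n);np.savez(f"pics/{n}11.npz",**c);cv2.imwrite(f"pics/{n}11.png",c["img"][:,:,::-1])
i=cv2.imread("pics/scene11.png")[190:300,230:410]
cv2.imwrite("pics/s11.png",cv2.resize(i,None,fx=4,fy=4,interpolation=cv2.INTER_CUBIC))
E
```

```text
t 8.77 p [573.5 123.9  44.5] F [-0.4 -0.3 -0.4] w -0.001 yaw 32.7 q6 1.21
shift [13.5  0.2 -0.6] dist 13.5 turn -0.002
```

View pics/wrist11.png

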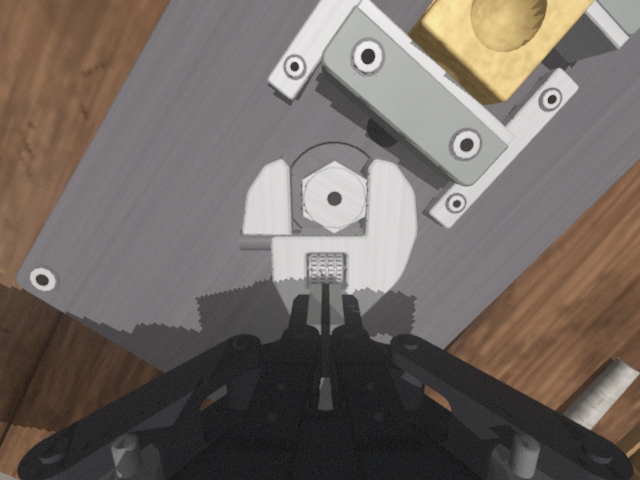

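View pics/s11.png

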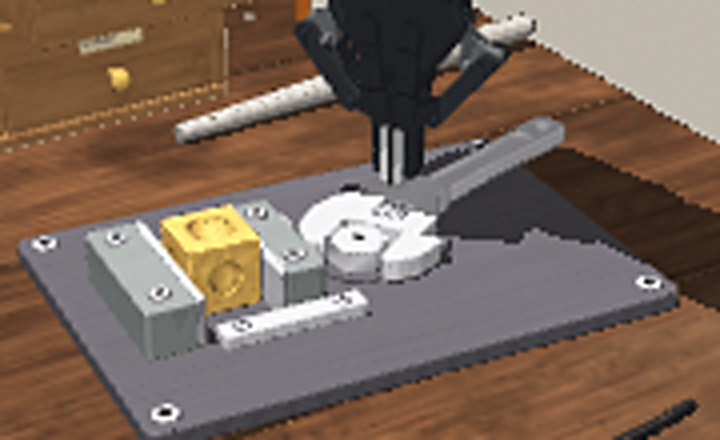

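```bash
python3 - <<'E'
from wr import *
c=np.load("pics/wrist11.npz");fr(c,(327,268),(334.5,198),122.8)
E
```

```text
O [551.6 167.2] worm [569.1 132.6] hex [553.1 164. ] hex in wrench -3.5 0.5
```

step_arm --pt "5 0 0 0" --pt "9 0 0 0" --pt "12 0 0 0" --pt "13 0 0 0" --pt "13 0 0 0"

```text
time: 9.28
eef_pos: [0.5729, 0.1244, 0.0312]
tcp_rot: [0.621, 0.338, 0.621, -0.339]
contact_force: [-0.9, -0.1, 2.5]
width: -0.001
```

step_arm --pt "1 0 0 0" --pt "1 0 0 0" --pt "1 0 0 0" --pt "1 0 0 0" --pt "1 0 0 0"

```text
time: 9.7
eef_pos: [0.573, 0.1244, 0.0309]
tcp_rot: [0.621, 0.339, 0.621, -0.339]
contact_force: [-2.6, -0.3, 6.5]
width: -0.004
```

step_arm --pt "0.7 0 0 0" --pt "0.7 0 -4 0" --pt "0.7 0 -8 0" --pt "0.7 0 -12 0" --pt "0.7 0 -16 0"

```text
time: 10.12
eef_pos: [0.5652, 0.1366, 0.0308]
tcp_rot: [0.622, 0.338, 0.619, -0.34]
contact_force: [-0.6, -5.9, 7.6]
width: -0.004
```

```bash
cat > look.py <<'E'
import sys
from wr import *
from workcell import ctrl
st();n=sys.argv[1]
c=ctrl.read_camera("wrist");np.savez(f"pics/wrist{n}.npz",**c)
im=np.ascontiguousarray(c["img"][:,:,::-1])
u0,v0,w,h,k=[float(a) for a in sys.argv[2:7]] if len(sys.argv)>2 else (160,80,360,270,2.2)
u0,v0,w,h=int(u0),int(v0),int(w),int(h)
cv2.imwrite(f"pics/w{n}.png",cv2.resize(im[v0:v0+h,u0:u0+w],None,fx=k,fy=k,interpolation=cv2.INTER_CUBIC))
E
python3 look.py 12
```

```text
t 10.12 p [565.2 136.6  30.8] F [-0.6 -5.9  7.6] w -0.004 yaw 32.71 q6 1.24
```

View pics/w12.png

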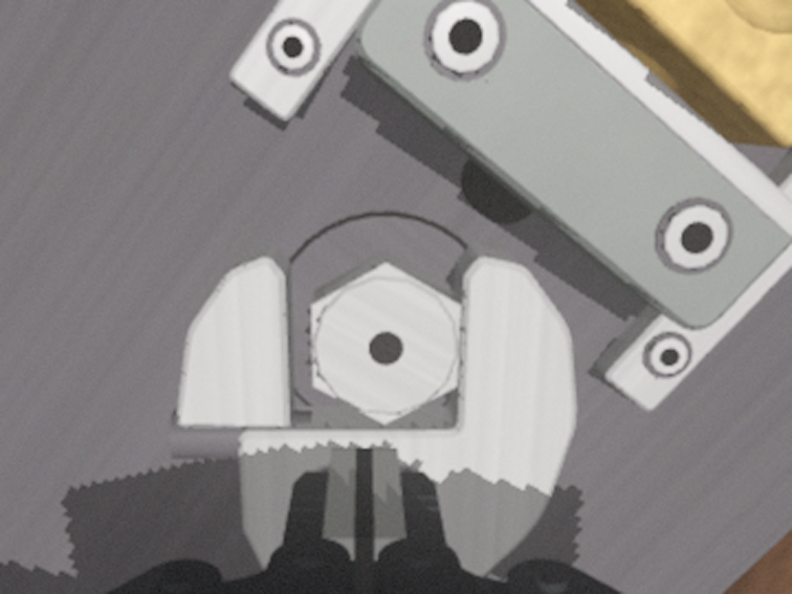

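One stroke closed the gap on the hex from about 5.5 to 4.1 mm: the movable face is at x=290 and the hex flat at 311 in the enlarged view. I'll repeat the stroke.

step_arm --pt "-4 0 2 0" --pt "-4 0 10 0" --pt "-4 0 18 0" --pt "-1.5 0 18 0" --pt "0 0 18 0"

```text
time: 10.58
eef_pos: [0.5755, 0.1218, 0.0299]
tcp_rot: [0.621, 0.339, 0.62, -0.339]
contact_force: [-0.5, -5.0, 12.0]
width: -0.0
```

step_arm --pt "0 0 -3 0" --pt "0 0 -7 0" --pt "0 0 -11 0" --pt "0 0 -15 0" --pt "0 0 -18 0"

```text
time: 11.0
eef_pos: [0.5657, 0.1369, 0.0308]
tcp_rot: [0.622, 0.339, 0.619, -0.339]
contact_force: [0.4, -4.4, 8.1]
width: 0.002
```

step_arm --pt "-4 0 2 0" --pt "-4 0 10 0" --pt "-4 0 18 0" --pt "-1.5 0 18 0" --pt "0 0 18 0"

```text
time: 11.42
eef_pos: [0.5754, 0.1216, 0.0298]
tcp_rot: [0.621, 0.339, 0.62, -0.339]
contact_force: [0.7, -5.6, 12.4]
width: -0.006
```

step_arm --pt "0 0 -3 0" --pt "0 0 -7 0" --pt "0 0 -11 0" --pt "0 0 -15 0" --pt "0 0 -18 0"

```text
time: 11.83
eef_pos: [0.5656, 0.1367, 0.0308]
tcp_rot: [0.622, 0.339, 0.619, -0.339]
contact_force: [-0.9, -5.9, 8.9]
width: -0.0
```

```bash
python3 look.py 13
```

```text
t 11.83 p [565.6 136.7  30.8] F [-0.9 -5.9  8.9] w -0.0 yaw 32.7 q6 1.24
```

View pics/w13.png

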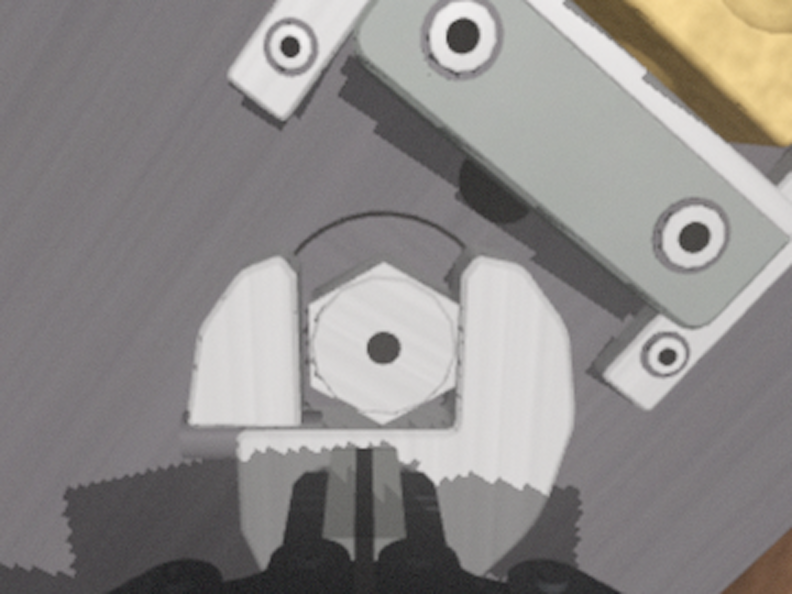

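Gap now about 7 px, or 1.5 mm. Another stroke, then a final one until it stalls.

step_arm --pt "-4 0 2 0" --pt "-4 0 10 0" --pt "-4 0 18 0" --pt "-1.5 0 18 0" --pt "0 0 18 0"

```text
time: 12.3
eef_pos: [0.5754, 0.1216, 0.0298]
tcp_rot: [0.621, 0.339, 0.62, -0.339]
contact_force: [0.2, -5.2, 13.1]
width: -0.002
```

step_arm --pt "0 0 -3 0" --pt "0 0 -7 0" --pt "0 0 -11 0" --pt "0 0 -15 0" --pt "0 0 -18 0"

```text
time: 12.72
eef_pos: [0.5656, 0.1367, 0.0308]
tcp_rot: [0.622, 0.339, 0.619, -0.339]
contact_force: [0.0, -4.9, 9.1]
width: 0.002
```

```bash
python3 look.py 14 280 160 110 130 5
```

```text
t 12.72 p [565.6 136.7  30.8] F [ 0.  -4.9  9.1] w 0.002 yaw 32.7 q6 1.24
```

View pics/w14.png

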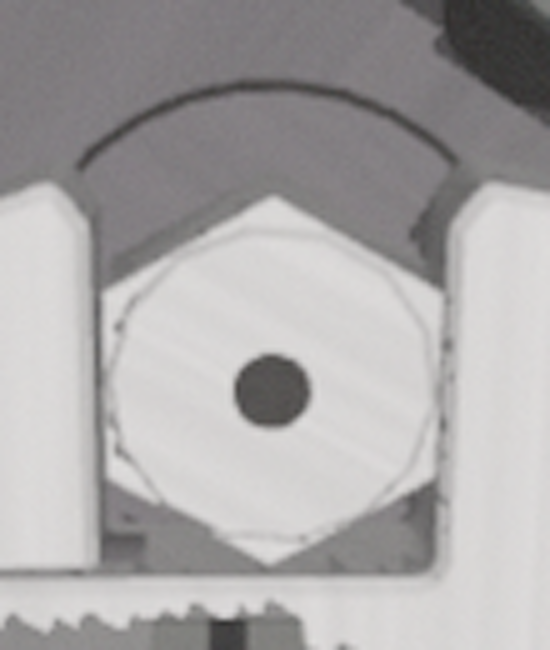

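step_arm --pt "-4 0 2 0" --pt "-4 0 10 0" --pt "-4 0 18 0" --pt "-1.5 0 18 0" --pt "0 0 18 0"

```text
time: 13.18
eef_pos: [0.5754, 0.1216, 0.0298]
tcp_rot: [0.621, 0.339, 0.62, -0.339]
contact_force: [0.1, -6.1, 13.6]
width: 0.0
```

step_arm --pt "0.2 0 -2 0" --pt "0.2 0 -4 0" --pt "0.2 0 -6 0" --pt "0.2 0 -8 0" --pt "0.2 0 -10 0"

```text
time: 13.6
eef_pos: [0.57, 0.1298, 0.0308]
tcp_rot: [0.622, 0.339, 0.619, -0.339]
contact_force: [-1.3, -5.7, 11.4]
width: -0.0
```

step_arm --pt "0 0 -2 0" --pt "0 0 -4 0" --pt "0 0 -6 0" --pt "0 0 -8 0" --pt "0 0 -8 0"

```text
time: 14.02
eef_pos: [0.5656, 0.1367, 0.0308]
tcp_rot: [0.622, 0.339, 0.619, -0.339]
contact_force: [-0.3, -5.3, 11.0]
width: 0.0
```

```bash
python3 look.py 15 280 160 110 130 5
```

```text
t 14.02 p [565.6 136.7  30.8] F [-0.3 -5.3 11. ] w 0.0 yaw 32.71 q6 1.24
```

View pics/w15.png

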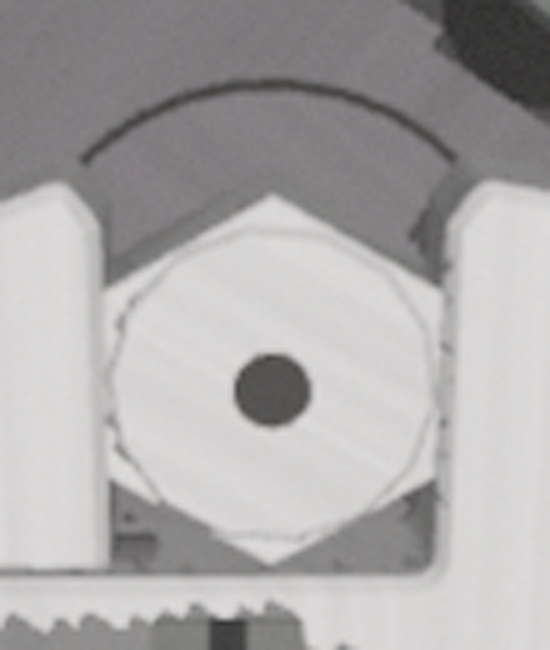

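step_arm --pt "-4 0 2 0" --pt "-4 0 10 0" --pt "-4 0 18 0" --pt "-1.5 0 18 0" --pt "0 0 18 0"

```text
time: 14.48
eef_pos: [0.5754, 0.1215, 0.0297]
tcp_rot: [0.621, 0.339, 0.62, -0.339]
contact_force: [-1.4, -6.1, 12.9]
width: 0.001
```

step_arm --pt "0.2 0 -2 0" --pt "0.2 0 -5 0" --pt "0.2 0 -8 0" --pt "0.2 0 -11 0" --pt "0.2 0 -14 0"

```text
time: 14.9
eef_pos: [0.5684, 0.1322, 0.0307]
tcp_rot: [0.623, 0.338, 0.618, -0.34]
contact_force: [1.4, -10.4, 11.3]
width: -0.001
```

```bash
python3 look.py 16 280 160 110 130 5
```

```text
t 14.9 p [568.4 132.2  30.7] F [  1.4 -10.4  11.3] w -0.001 yaw 32.66 q6 1.23
```

View pics/w16.png

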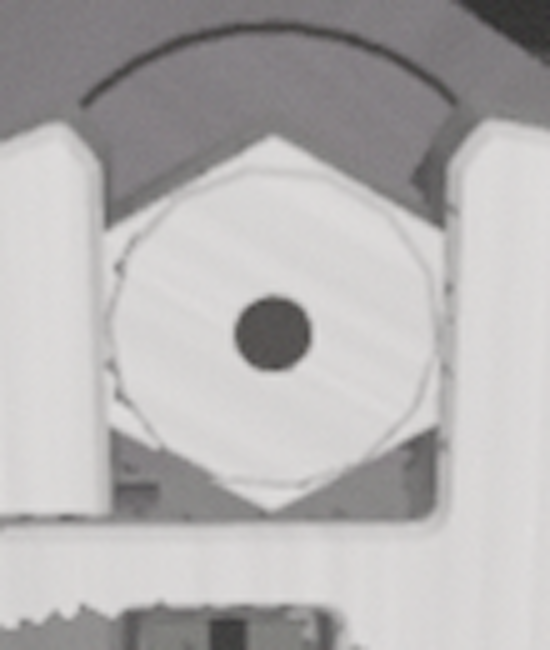

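Drag force rose to about 10 N and the image did not change, so the jaw is snug: both faces touch the hex at x≈106 and 440. I'll lift and go round to the far side of the handle.

step_arm --pt "-15 0 0 0" --pt "-40 0 0 0" --pt "-40 0 0 0" --pt "-40 0 0 0" --pt "-40 0 0 0"

```text
time: 15.37
eef_pos: [0.5663, 0.1344, 0.0683]
tcp_rot: [0.62, 0.338, 0.621, -0.339]
contact_force: [0.2, 0.4, -0.0]
width: 0.001
```

```bash
python3 look.py 17 0 0 640 480 1; python3 -c "
from h import *
go(643.4,33.3,70,17.8)"
```

```text
t 15.37 p [566.3 134.4  68.3] F [ 0.2  0.4 -0. ] w 0.001 yaw 32.77 q6 1.23
t 15.42 p [565.9 134.3  67.9] F [ 0.3 -0.  -0.5] w 0.002 yaw 32.77 q6 1.23
shift [ -2.2  10.5 126.9] dist 127.4 turn 0.261
```

View pics/w17.png

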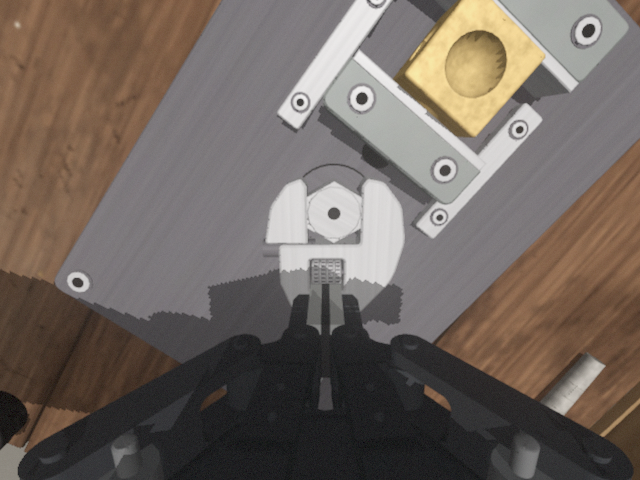

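step_arm --pt "-2 2 30 0.06" --pt "-2 4 60 0.12" --pt "-2 7 90 0.2" --pt "-2 10 120 0.26" --pt "-2 10.5 127 0.26"

```text
time: 15.83
eef_pos: [0.6457, 0.0302, 0.0694]
tcp_rot: [0.571, 0.417, 0.571, -0.418]
contact_force: [0.3, -0.3, -0.6]
width: 0.001
```

```bash
python3 look.py 18 0 0 640 480 1; python3 -c "
from h import *
go(643.4,33.3,17,17.8)"
```

```text
t 15.83 p [645.7  30.2  69.4] F [ 0.3 -0.3 -0.6] w 0.001 yaw 17.58 q6 1.31
t 15.88 p [645.2  30.7  69.3] F [ 0.3 -0.4 -1.1] w -0.003 yaw 17.7 q6 1.31
shift [52.3 -0.9 -3.1] dist 52.4 turn -0.002
```

View pics/w18.png

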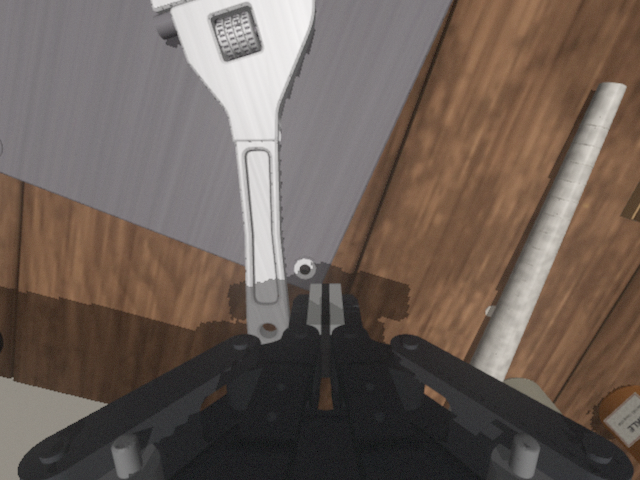

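step_arm --pt "12 0 -1 0" --pt "25 0 -2 0" --pt "38 -0.5 -3 0" --pt "48 -0.9 -3 0" --pt "51 -0.9 -3 0"

```text
time: 16.3
eef_pos: [0.6399, 0.0371, 0.0172]
tcp_rot: [0.571, 0.415, 0.573, -0.417]
contact_force: [0.6, -1.3, -0.8]
width: -0.002
```

step_arm --pt "0 -2 0 0" --pt "0 -4 0 0" --pt "0 -5 0 0" --pt "0 -6 0 0" --pt "0 -7 0 0"

```text
time: 16.72
eef_pos: [0.6361, 0.0339, 0.021]
tcp_rot: [0.572, 0.417, 0.571, -0.416]
contact_force: [0.9, 0.4, -0.6]
width: -0.005
```

step_arm --pt "0 -1 0 0" --pt "0 -2 0 0" --pt "0 -3 0 0" --pt "0 -4 0 0" --pt "0 -4 0 0"

```text
time: 17.13
eef_pos: [0.6317, 0.0325, 0.0202]
tcp_rot: [0.572, 0.416, 0.572, -0.416]
contact_force: [-0.5, -1.1, 0.5]
width: 0.003
```

```bash
cat >> h.py <<'E'
def arc(deg,dz=0,n=5,rad=0,C=(553,164.)):
    p,M=st();C=np.array(C);r=p[:2]-C;r=r*(1+rad/np.linalg.norm(r))
    print("az",np.degrees(np.arctan2(r[1],r[0])).round(1),"r",np.linalg.norm(r).round(1))
    for i in range(1,n+1):
        t=np.radians(deg*i/n);R2=np.array([[np.cos(t),np.sin(t)],[-np.sin(t),np.cos(t)]])
        q=np.r_[C+R2@r,p[2]];d=M.T@(q-p);print(np.round([d[0]-dz,d[1],d[2],t],2).tolist())
E
python3 look.py 19 0 0 640 480 1; python3 -c "
from h import *
arc(5)"
```

```text
t 17.13 p [631.7  32.5  20.2] F [-0.5 -1.1  0.5] w 0.003 yaw 17.87 q6 1.31
t 17.18 p [631.9  32.6  20.2] F [ 0.1 -0.2  0.4] w 0.004 yaw 17.87 q6 1.31
az -59.0 r 153.3
[0.0, -2.61, 0.58, 0.02]
[0.0, -5.23, 1.12, 0.03]
[0.0, -7.86, 1.61, 0.05]
[0.0, -10.5, 2.06, 0.07]
[0.0, -13.14, 2.46, 0.09]
```

View pics/w19.png

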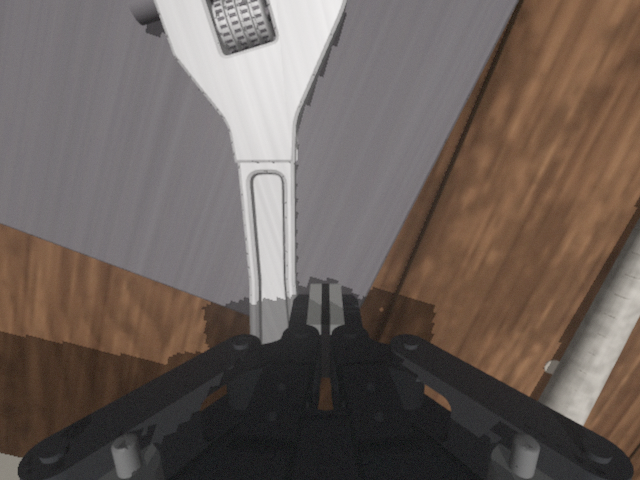

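The closed fingertips (x≈308) stand just beside the handle's edge (x≈297). I'll start the arc.

step_arm --pt "1 -2 0.5 0.01" --pt "2 -4 1 0.02" --pt "2 -6 1.4 0.035" --pt "2 -8 1.7 0.05" --pt "2 -10 2 0.07"

```text
time: 17.6
eef_pos: [0.6241, 0.0277, 0.0189]
tcp_rot: [0.557, 0.437, 0.556, -0.436]
contact_force: [4.4, 0.2, 3.2]
width: 0.002
```

```bash
python3 look.py 20 0 0 640 480 1; python3 -c "
from h import *
arc(12)"
```

```text
t 17.6 p [624.1  27.7  18.9] F [4.4 0.2 3.2] w 0.002 yaw 13.77 q6 1.37
t 17.65 p [623.7  27.5  18.9] F [4.1 0.9 3.1] w 0.003 yaw 13.7 q6 1.38
az -62.6 r 153.7
[-0.01, -6.29, 1.39, 0.04]
[-0.03, -12.63, 2.52, 0.08]
[-0.04, -19.01, 3.38, 0.13]
[-0.05, -25.42, 3.98, 0.17]
[-0.07, -31.85, 4.3, 0.21]
```

View pics/w20.png

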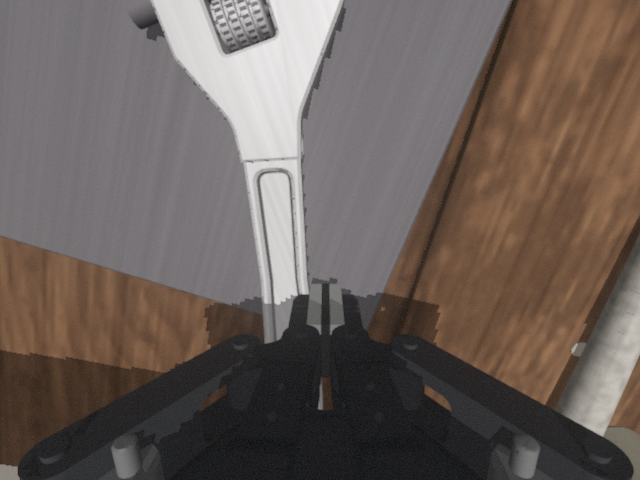

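step_arm --pt "0 -6.3 1.4 0.04" --pt "0 -12.6 2.5 0.08" --pt "0 -19 3.4 0.125" --pt "0 -25.4 4 0.17" --pt "0 -31.9 4.3 0.21"

```text
time: 18.07
eef_pos: [0.594, 0.0158, 0.0189]
tcp_rot: [0.508, 0.493, 0.507, -0.492]
contact_force: [4.9, 1.4, 3.9]
width: -0.002
```

```bash
python3 look.py 21 0 0 640 480 1; python3 -c "
from h import *
arc(12)"
```

```text
t 18.07 p [594.   15.8  18.9] F [4.9 1.4 3.9] w -0.002 yaw 1.69 q6 1.57
t 18.12 p [592.7  15.5  18.8] F [2.8 0.7 3.9] w -0.001 yaw 1.58 q6 1.57
az -75.0 r 153.7
[-0.01, -6.29, 1.36, 0.04]
[-0.02, -12.64, 2.46, 0.08]
[-0.02, -19.02, 3.29, 0.13]
[-0.03, -25.43, 3.85, 0.17]
[-0.04, -31.86, 4.14, 0.21]
```

View pics/w21.png

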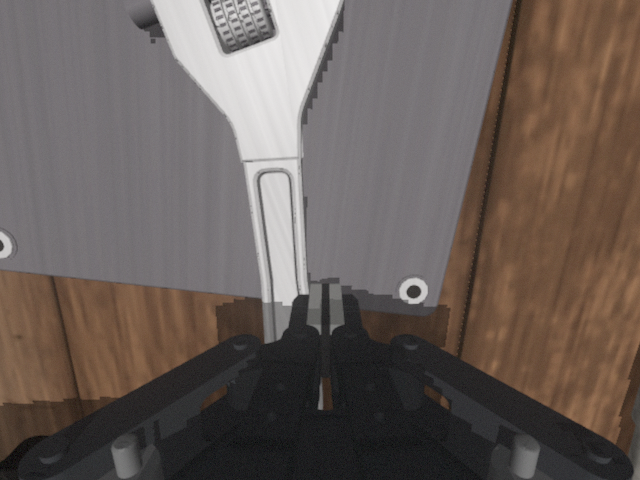

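The wrench keeps the same position in the wrist view, so it turns with the tool. I'll continue.

step_arm --pt "0 -6.3 1.4 0.04" --pt "0 -12.6 2.5 0.08" --pt "0 -19 3.3 0.125" --pt "0 -25.4 3.9 0.17" --pt "0 -31.9 4.2 0.21"

```text
time: 18.53
eef_pos: [0.5625, 0.0105, 0.0189]
tcp_rot: [0.454, 0.544, 0.452, -0.542]
contact_force: [5.4, 0.5, 3.2]
width: 0.001
```

step_arm --pt "0 -6.3 1.4 0.04" --pt "0 -12.6 2.5 0.08" --pt "0 -19 3.3 0.125" --pt "0 -25.4 3.9 0.17" --pt "0 -31.9 4.2 0.21"

```text
time: 18.95
eef_pos: [0.5303, 0.0118, 0.0189]
tcp_rot: [0.394, 0.588, 0.393, -0.587]
contact_force: [5.0, 0.3, 3.1]
width: 0.003
```

```bash
python3 look.py 22 0 0 640 480 1; python3 - <<'E'
from h import *
from workcell import ctrl
arc(12)
c=ctrl.read_camera("top");np.savez("pics/top22.npz",**c);cv2.imwrite("pics/c22.png",cv2.resize(np.ascontiguousarray(c["img"][145:295,220:440,::-1]),None,fx=3.6,fy=3.6,interpolation=cv2.INTER_CUBIC))
E
```

```text
t 18.95 p [530.3  11.8  18.9] F [5.  0.3 3.1] w 0.003 yaw -22.34 q6 1.98
t 19.0 p [529.1  12.1  18.8] F [ 2.8 -0.1  5.2] w 0.003 yaw -22.42 q6 1.99
az -98.9 r 153.8
[-0.01, -6.29, 1.37, 0.04]
[-0.02, -12.64, 2.48, 0.08]
[-0.03, -19.03, 3.32, 0.13]
[-0.04, -25.44, 3.89, 0.17]
[-0.05, -31.88, 4.19, 0.21]
```

View pics/c22.png

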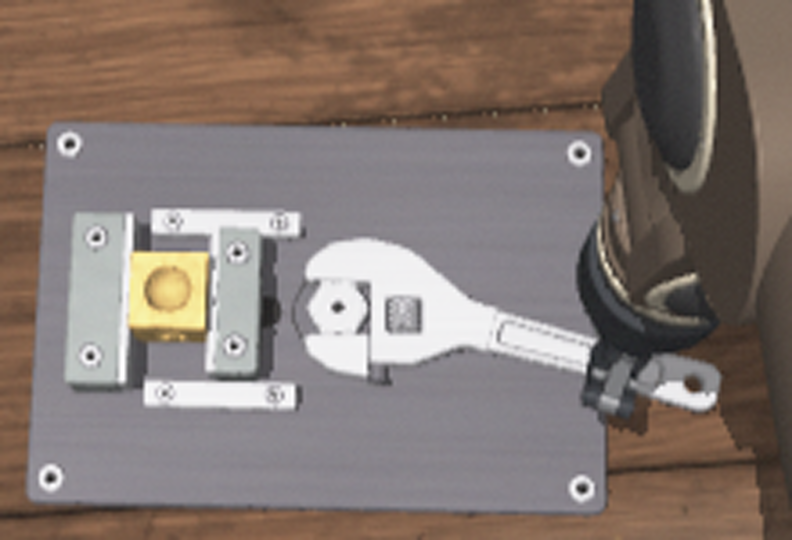

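View pics/w22.png

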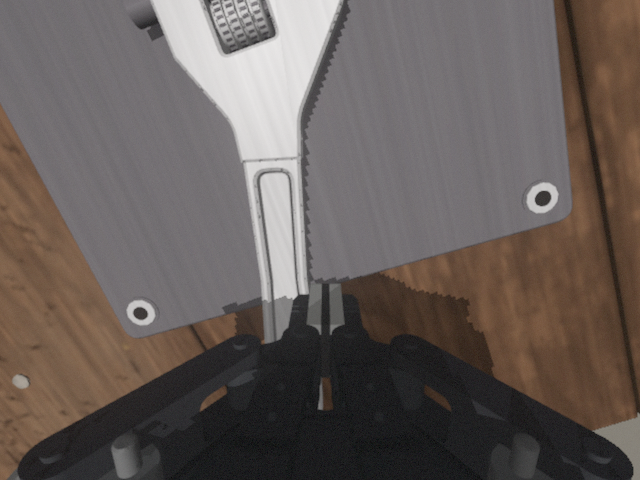

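```bash
python3 - <<'E'
from h import *
t=np.load("pics/top22.npz");cr=lambda u,v:(220+u/3.6,145+v/3.6)
g=lambda u,v,z:ray(t,cr(u,v),z)[:2]*1000
def an(a,b): d=b-a;return np.degrees(np.arctan2(d[1],d[0]))
print("handle",an(g(493,331,.0255),g(695,384,.0255)),"->w",an(g(493,331,.0255),g(695,384,.0255))-165+360)
print("throat",an(g(366,283,.028),g(369,372,.028)))
d=g(404,314,.030);h=g(338,307,.027);print(an(d,h),"expected w+",np.degrees(np.arctan2(-4,38.5)))
E
```

```text
handle -109.31796831702803 ->w 85.68203168297197
throat 177.51393210065868
78.52589040288865 expected w+ -5.931526924919763
```

step_arm --pt "0 -6.3 1.4 0.04" --pt "0 -12.6 2.5 0.08" --pt "0 -19 3.3 0.125" --pt "0 -25.4 3.9 0.17" --pt "0 -31.9 4.2 0.21"

```text
time: 19.47
eef_pos: [0.4995, 0.0198, 0.0189]
tcp_rot: [0.331, 0.626, 0.329, -0.625]
contact_force: [5.0, -1.5, 4.4]
width: 0.002
```

```bash
python3 -c "
from h import *
arc(11)"
```

```text
t 19.47 p [499.5  19.8  18.9] F [ 5.  -1.5  4.4] w 0.002 yaw -34.32 q6 2.21
az -110.4 r 153.8
[-0.02, -5.76, 1.32, 0.04]
[-0.04, -11.56, 2.41, 0.08]
[-0.05, -17.41, 3.28, 0.12]
[-0.07, -23.28, 3.92, 0.15]
[-0.09, -29.17, 4.34, 0.19]
```

step_arm --pt "0 -5.8 1.3 0.04" --pt "0 -11.6 2.4 0.08" --pt "0 -17.4 3.2 0.115" --pt "0 -23.3 3.9 0.15" --pt "0 -29.2 4.3 0.19"

```text
time: 19.88
eef_pos: [0.473, 0.0326, 0.0189]
tcp_rot: [0.27, 0.654, 0.269, -0.653]
contact_force: [5.5, -1.1, 4.3]
width: 0.003
```

step_arm --pt "0 0 0 0" --pt "0 0 0 0" --pt "0 0 0 0" --pt "0 0 0 0" --pt "0 0 0 0"

```text
time: 20.3
eef_pos: [0.4723, 0.0331, 0.0188]
tcp_rot: [0.27, 0.654, 0.27, -0.653]
contact_force: [2.2, 0.1, 7.1]
width: 0.0
```

```bash
python3 look.py 23 0 0 640 480 1; python3 - <<'E'
from h import *
from workcell import ctrl
arc(4)
c=ctrl.read_camera("top");np.savez("pics/top23.npz",**c);cv2.imwrite("pics/c23.png",cv2.resize(np.ascontiguousarray(c["img"][145:295,220:440,::-1]),None,fx=3.6,fy=3.6,interpolation=cv2.INTER_CUBIC))
E
```

```text
t 20.3 p [472.3  33.1  18.8] F [2.2 0.1 7.1] w 0.0 yaw -45.04 q6 2.43
t 20.35 p [472.3  33.1  18.8] F [2.2 0.  7.7] w -0.001 yaw -45.04 q6 2.43
az -121.7 r 153.8
[-0.0, -2.09, 0.48, 0.01]
[-0.0, -4.19, 0.94, 0.03]
[-0.0, -6.29, 1.36, 0.04]
[-0.01, -8.41, 1.75, 0.06]
[-0.01, -10.52, 2.12, 0.07]
```

View pics/c23.png

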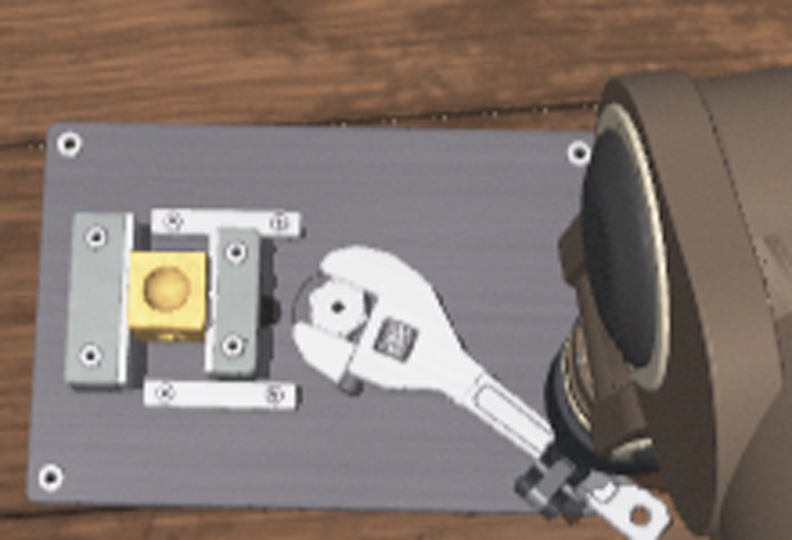

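View pics/w23.png

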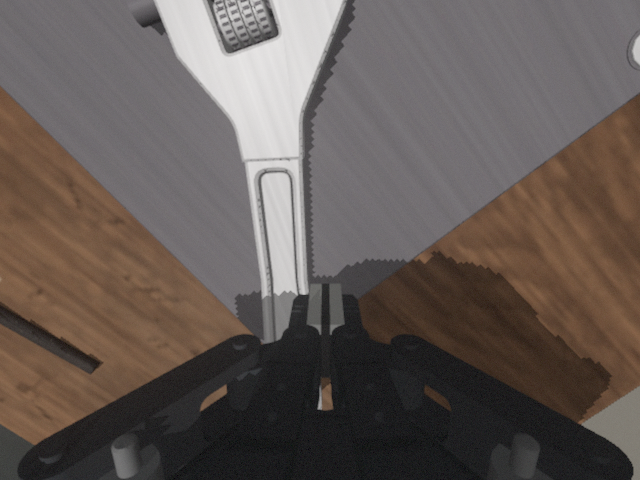

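```bash
python3 - <<'E'
from h import *
cr=lambda u,v:(220+u/3.6,145+v/3.6)
def an(a,b): d=b-a;return np.degrees(np.arctan2(d[1],d[0]))
t=np.load("pics/top23.npz");g=lambda u,v,z:ray(t,cr(u,v),z)[:2]*1000
print("handle w",an(g(472,390,.0255),g(640,515,.0255))-165+360)
d=g(396,340,.030);h=g(338,307,.027);print("wormhex w",an(d,h)+5.93, "dist",np.linalg.norm(h-d))
t=np.load("pics/top4.npz");g=lambda u,v,z:ray(t,cr(u,v),z)[:2]*1000
t=np.load("pics/top6.npz");cr6=lambda u,v:(290+u/9,190+v/9)
c=np.load("pics/wrist23.npz")
g=lambda u,v,z:ray(c,(u,v),z)[:2]*1000
print("wrist handle w",an(g(272,165,.0255),g(286,300,.0255))-165+360)
c=np.load("pics/wrist19.npz");print("before",an(g(267,165,.0255),g(274,300,.0255))-165+360)
c=np.load("pics/wrist20.npz");print("contact",an(g(273,165,.0255),g(286,300,.0255))-165+360)
E
```

```text
handle w 63.419645868630596
wormhex w 60.61489896606997 dist 37.149096355362694
wrist handle w 63.41598941324048
before 123.05092966297326
contact 121.83027747771297
```

step_arm --pt "0 -2 0.5 0.013" --pt "0 -4.5 1 0.03" --pt "0 -5.5 1.2 0.036" --pt "0 -5.5 1.2 0.036" --pt "0 -5.5 1.2 0.036"

```text
time: 20.82
eef_pos: [0.4683, 0.0356, 0.0188]
tcp_rot: [0.259, 0.659, 0.258, -0.658]
contact_force: [3.9, -1.5, 4.9]
width: -0.002
```

step_arm --pt "0 3 0 0" --pt "0 8 0 0" --pt "-15 12 0 0" --pt "-45 12 0 0" --pt "-80 12 0 0"

```text
time: 21.23
eef_pos: [0.4718, 0.027, 0.0962]
tcp_rot: [-0.258, -0.655, -0.259, 0.661]
contact_force: [1.5, 0.7, -0.2]
width: 0.002
```

step_arm --pt "-10 0 -20 0" --pt "-20 0 -45 0" --pt "-30 0 -70 0" --pt "-40 0 -70 0" --pt "-40 0 -70 0"

```text
time: 21.65
eef_pos: [0.5265, 0.0754, 0.1387]
tcp_rot: [-0.259, -0.658, -0.259, 0.658]
contact_force: [-0.1, -0.3, -0.5]
width: 0.002
```

```bash
python3 look.py 24 0 0 640 480 1; python3 - <<'E'
from h import *
from workcell import ctrl
c=ctrl.read_camera("top");np.savez("pics/top24.npz",**c);cv2.imwrite("pics/top24.png",c["img"][:,:,::-1])
c=ctrl.read_camera("scene");cv2.imwrite("pics/s24.png",cv2.resize(np.ascontiguousarray(c["img"][180:340,230:470,::-1]),None,fx=3.3,fy=3.3,interpolation=cv2.INTER_CUBIC))
E
```

```text
t 21.65 p [526.5  75.4 138.7] F [-0.1 -0.3 -0.5] w 0.002 yaw -47.06 q6 2.53
```

View pics/w24.png

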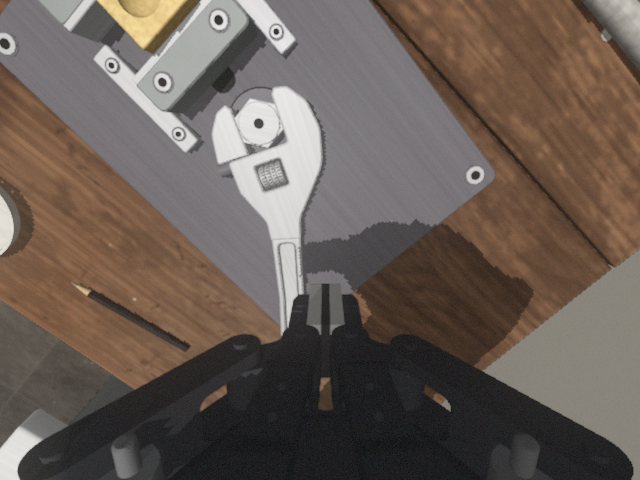

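View pics/top24.png

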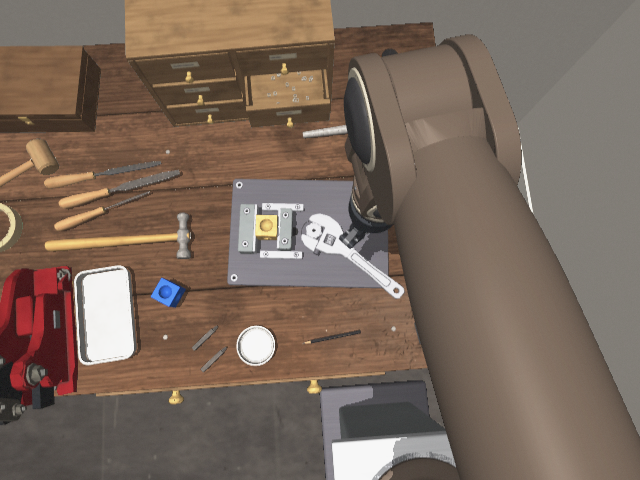

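View pics/s24.png

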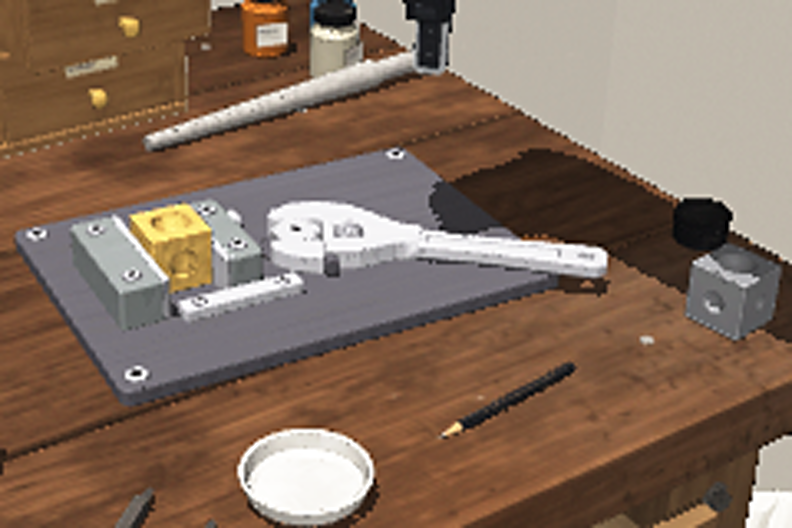

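```bash
python3 - <<'E'
from h import *
c=np.load("pics/wrist24.npz");im=np.ascontiguousarray(c["img"][:,:,::-1])
cv2.imwrite("pics/w24a.png",cv2.resize(im[70:220,190:350],None,fx=4,fy=4,interpolation=cv2.INTER_CUBIC))
cv2.imwrite("pics/w24b.png",cv2.resize(im[0:140,60:290],None,fx=3.4,fy=3.4,interpolation=cv2.INTER_CUBIC))
E
```

```text
(no output)
```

View pics/w24a.png

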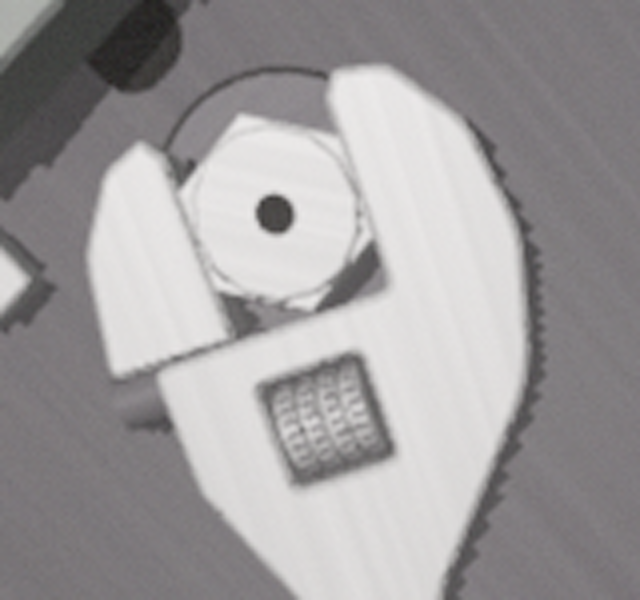

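View pics/w24b.png

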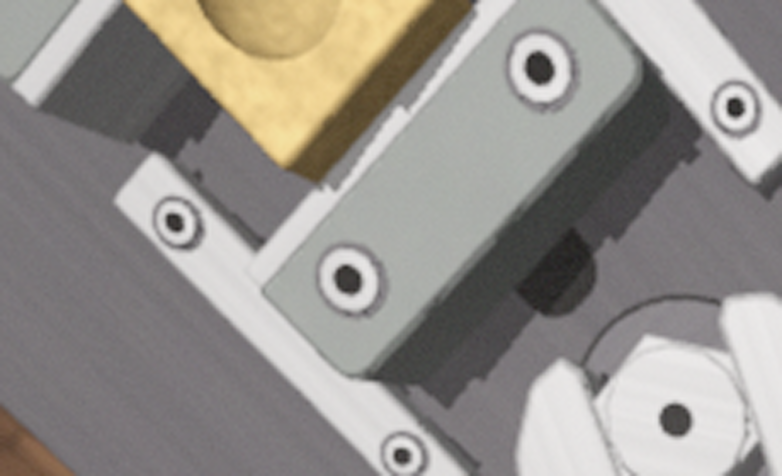

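```bash
python3 - <<'E'
from h import *
c=np.load("pics/wrist24.npz");cr=lambda u,v:(190+u/4,70+v/4)
g=lambda p,z=.028:ray(c,cr(*p),z)[:2]*1000
an=lambda d:np.degrees(np.arctan2(d[1],d[0]))
m1,m2,f1,f2=map(g,((170,165),(229,328),(331,105),(385,285)))
d=(f1-f2)/np.linalg.norm(f1-f2);n=np.array([-d[1],d[0]])
print("gap",(m1-f2)@n,(m2-f2)@n,"ang fixed",an(f1-f2),"mov",an(m1-m2))
H=[g(p,.027) for p in((185,193),(240,116),(340,140),(376,236),(312,310),(226,298))]
ctr=np.mean(H,0);A=[an(h-ctr) for h in H];print(ctr,[round(np.linalg.norm(h-ctr),1) for h in H],np.round(A,1),"mod60",np.round(np.mod(A,60),1))
# jaw and block, top
for k in ("0","24"):
    t=np.load(f"pics/top{k}.npz")["img"]
    cv2.imwrite(f"pics/j{k}.png",cv2.resize(np.ascontiguousarray(t[198:258,232:302,::-1]),None,fx=8,fy=8,interpolation=cv2.INTER_CUBIC))
E
```

```text
gap 29.787806405595067 29.06364701303006 ang fixed 58.47136072774925 mov 59.91962203661767
[553.21742259 162.62037096] [np.float64(16.8), np.float64(17.5), np.float64(16.8), np.float64(17.0), np.float64(16.6), np.float64(17.3)] [ 119.5   62.8    1.6  -58.  -120.1 -174. ] mod60 [59.5  2.8  1.6  2.  59.9  6. ]
```

View pics/j0.png

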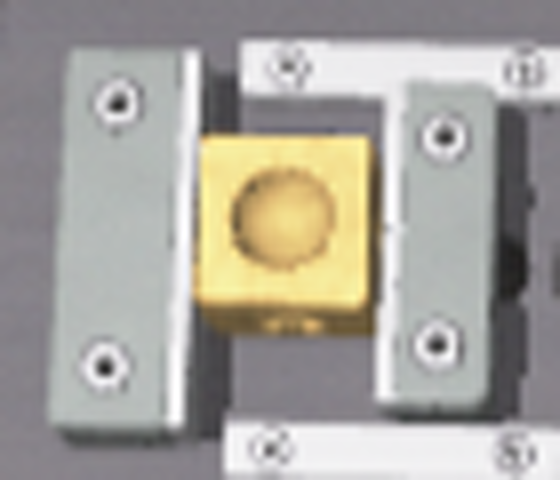

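View pics/j24.png

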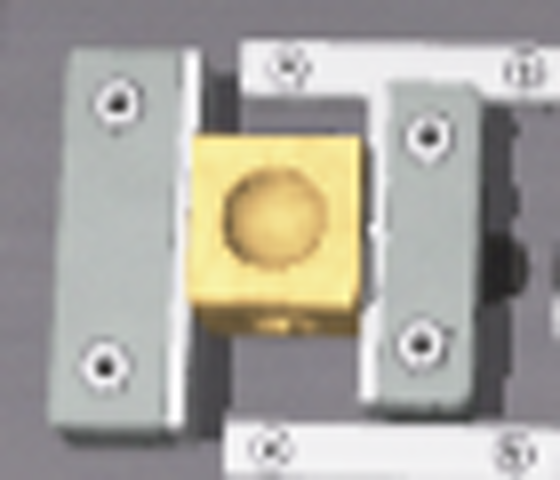

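Jaw and block moved over and the play is gone: the jaw screws shifted about 16 px in the 8x view, or 3.9 mm. The hex looks a degree or two off the jaw faces, so I'll check snugness with one more worm stroke.

```bash
python3 - <<'E'
from h import *
c=np.load("pics/wrist24.npz")
W=ray(c,(272,174.5),.030)[:2]*1000;a=np.radians(61.5);X=np.array([np.cos(a),np.sin(a)])
print(W, "hex",ray(c,(190+275/4,70+213/4),.027)[:2]*1000)
T=W-9*X;go(T[0],T[1],42,-28.5)
E
```

```text
[532.83263126 133.68156184] hex [553.0933404  163.63282392]
t 21.8 p [524.9  74.3 136.9] F [ 0.1  0.6 -0.5] w 0.0 yaw -47.2 q6 2.54
shift [ 94.9 -35.1 -37.9] dist 108.0 turn -0.326
```

step_arm --pt "5 -10 -12 -0.1" --pt "15 -22 -24 -0.2" --pt "35 -35 -38 -0.3" --pt "65 -35 -38 -0.326" --pt "93 -35 -38 -0.326"

```text
time: 22.22
eef_pos: [0.5294, 0.1265, 0.0437]
tcp_rot: [-0.362, -0.607, -0.362, 0.608]
contact_force: [-0.7, 0.6, -0.3]
width: 0.004
```

step_arm --pt "0 0 0 0" --pt "0 0 0 0" --pt "0 0 0 0" --pt "0 0 0 0" --pt "0 0 0 0"

```text
time: 22.63
eef_pos: [0.5316, 0.1264, 0.0471]
tcp_rot: [0.362, 0.609, 0.361, -0.607]
contact_force: [-0.9, -0.3, -0.9]
width: -0.001
```

```bash
python3 look.py 25 200 100 240 240 2.5;  python3 -c "
from h import *
go(528.5,125.8,31,-28.5)"
```

```text
t 22.63 p [531.6 126.4  47.1] F [-0.9 -0.3 -0.9] w -0.001 yaw -28.56 q6 2.3
t 22.68 p [531.5 126.5  46.9] F [-0.4 -0.2  0.8] w 0.002 yaw -28.56 q6 2.3
shift [15.9 -2.3  2.1] dist 16.2 turn -0.001
```

View pics/w25.png

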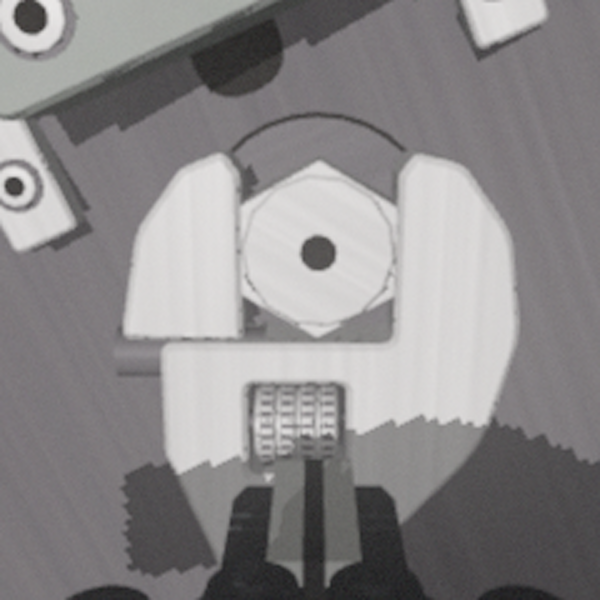

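Here both jaw faces lie on the hex flats (x≈240 and 397). One short confirming stroke follows.

step_arm --pt "5 -3 1 0" --pt "10 -4 1 0" --pt "14 -4 1 0" --pt "16 -4 1 0" --pt "17.4 -4 1 0"

```text
time: 23.1
eef_pos: [0.5263, 0.1276, 0.0301]
tcp_rot: [0.362, 0.608, 0.361, -0.607]
contact_force: [-13.0, -3.2, 32.2]
width: 0.003
```

step_arm --pt "0 0 -2 0" --pt "0 0 -4 0" --pt "0 0 -6 0" --pt "0 0 -8 0" --pt "0 0 -10 0"

```text
time: 23.52
eef_pos: [0.5308, 0.1358, 0.0305]
tcp_rot: [0.362, 0.608, 0.361, -0.608]
contact_force: [-10.6, -4.7, 25.4]
width: -0.002
```

step_arm --pt "-3 0 0 0" --pt "-10 0 0 0" --pt "-30 0 0 0" --pt "-60 0 10 0" --pt "-90 0 40 0"

```text
time: 23.93
eef_pos: [0.5129, 0.1032, 0.1172]
tcp_rot: [-0.362, -0.607, -0.363, 0.607]
contact_force: [1.5, -0.2, 1.3]
width: -0.001
```

step_arm --pt "0 0 0 0" --pt "0 0 0 0" --pt "0 0 0 0" --pt "0 0 0 0" --pt "0 0 0 0"

```text
time: 24.35
eef_pos: [0.5118, 0.1019, 0.1158]
tcp_rot: [-0.361, -0.607, -0.362, 0.608]
contact_force: [-0.4, 1.1, -0.4]
width: 0.002
```

```bash
python3 look.py 26 200 60 260 220 3; python3 - <<'E'
from h import *
from workcell import ctrl
c=ctrl.read_camera("top");np.savez("pics/top26.npz",**c);cv2.imwrite("pics/top26.png",c["img"][:,:,::-1])
E
```

```text
t 24.35 p [511.8 101.9 115.8] F [-0.4  1.1 -0.4] w 0.002 yaw -28.5 q6 2.26
```

View pics/w26.png

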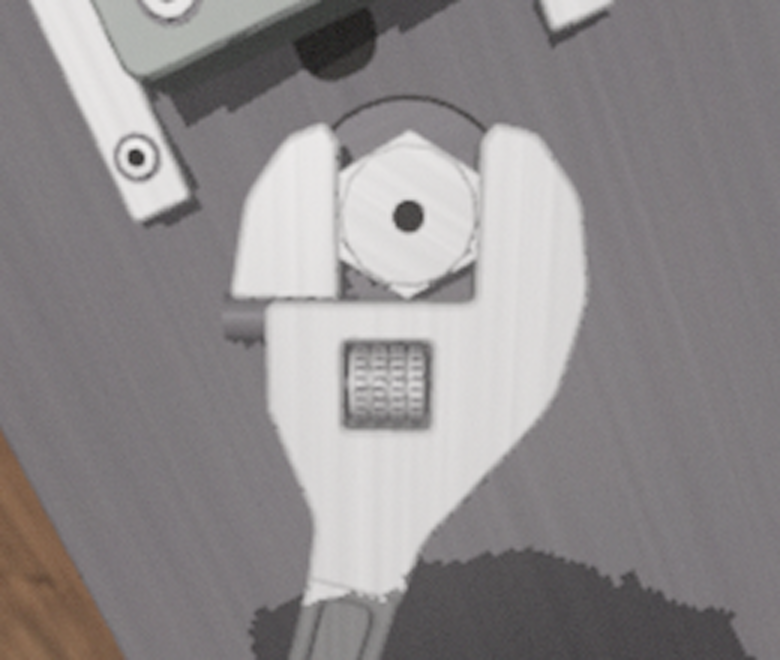

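View pics/top26.png

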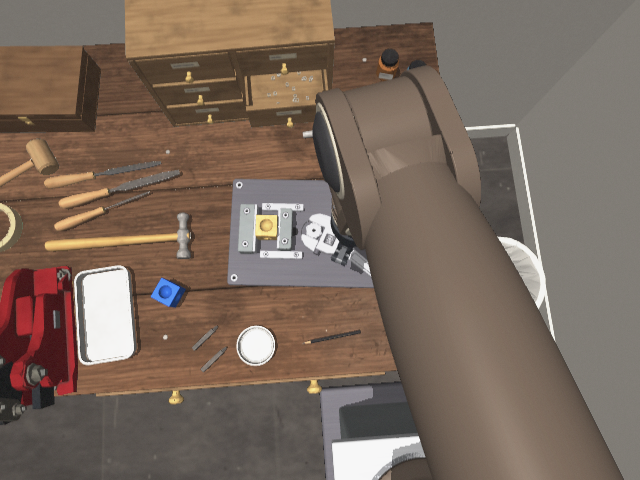

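Snug on both flats, and the pencil, dish and block have not moved. A last check of the angle, then hand in.

```bash
python3 - <<'E'
from h import *
from workcell import ctrl
c=np.load("pics/wrist26.npz");g=lambda u,v,z:ray(c,(200+u/3,60+v/3),z)[:2]*1000
an=lambda d:np.degrees(np.arctan2(d[1],d[0]))
f=g(482,145,.028)-g(476,290,.028);m=g(335,150,.028)-g(337,290,.028);t=g(275,305,.028)-g(465,302,.028)
h=g(409,131,.027)-g(408,297,.027)
print("fixed",an(f),"mov",an(m),"throat",an(t)-90,"hex corner axis",an(h))
st(); ctrl.close_job()
E
```

```text
fixed 60.744087913711404 mov 61.72637423986342 throat 62.406903854652285 hex corner axis 61.701523844409785
t 24.45 p [512.  102.  116.1] F [ 0.  -0.3 -0.5] w -0.003 yaw -28.5 q6 2.26
the job is handed in; nothing more can be done
```

The doming block is clamped and the job is handed in, at about 24.5 s of the 64 s allowed.

**What I did:** I slid the open wrench over the hex by its handle and set the fixed jaw against one flat. I then rolled the worm with the closed fingertips until the drag rose from about 5 to 10 N and the jaw stopped moving. After that I pushed the handle clockwise.

**Last checks:**
- **Turn:** the wrench and hex turned about 61°, measured by the wrench going from about 123° to 62°; the hex's corners lie at about 62°.
- **Clamping:** the sliding jaw moved about 3.9 mm, taking up all of the block's 3.8 mm of play. The block now touches both jaws. I did not measure the clamping force directly.
- **Snugness:** both wrench jaws lie on the hex flats.
- **Other things:** the pencil and the dish have not moved in the last top view. The arm hid the tin there, but it was still in its place in the last scene picture.
- **Robot:** at hand-in it was clear of everything, with no contact force.

**Checks that disagreed:**
- **Jaw angle:** right after the push, one coarse view showed the wrench jaws 2–3° off the hex. A closer view did not show this.
- **Confirming stroke:** I made one extra worm stroke after the push to confirm snugness. It pressed with about 32 N, where 6–12 N was intended; I saw no harm from it.

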